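# Park the washed pipe fittings on their outline pads

## Task

The four washed grey pipe fittings of the filter rig (tee, cross, straight union and end cap) lie loose on the bench: put each one on the white pad that carries its own silhouette, lying so that it covers the silhouette, turned the same way, with the cap standing mouth down as it does now. Leave them all resting there, and leave the bottle, the cup and the ball valve with the red handle where they are.

Things in the scene. Friction and masses are not known exactly. Their poses are not given: they have to be found in the camera images.
- tee: Loose grey plastic pipe tee lying flat: three arms, each ending in a 38 mm diameter collar (the last 28 mm of the arm; the body between is 32 mm). Straight run along x, 100 mm long; one branch along +y, its mouth 52 mm from the origin. Origin where the arm axes cross, 19 mm above what it lies on; z is vertical as it lies. About 100 g.
- tee_branch (a point): Centre of the mouth of the tee's branch, 52 mm from the tee's origin along its +y.
- cross: Loose grey plastic pipe cross lying flat: four equal arms along +x, -x, +y and -y, each 50 mm long from the origin and ending in a 38 mm diameter collar (the last 28 mm; the body between is 32 mm). Origin where the axes cross, 19 mm above what it lies on. About 120 g.
- union: Loose grey plastic straight pipe union, a tube along x, 100 mm long with 38 mm diameter collars (the last 28 mm of each end) and in the middle an eight-sided nut, 48 mm across flats and 34 mm long, on a flat of which it rests (two opposite flats, facing +y and -y, stand upright). Origin at its middle on the tube's axis, 24 mm above what it rests on. About 110 g.
- cap: Loose grey plastic round pipe end cap standing mouth down, 48 mm in diameter and 42 mm tall, bevelled on top (straight sides up to 33 mm). Origin at the centre of its underside, z up. About 50 g.
- tee_pad: Fixed white disc, 126 mm across and 4 mm thick, lying on the bench; its flat top carries the dark printed silhouette of the tee, true to size. Origin at the disc's centre on its underside, z up. In the silhouette the run lies along the disc's x (100 mm) and the branch points to +y (52 mm from the centre); the arms cross at the disc's centre.
- tee_pad_branch (a point): On the disc's top face, the end of the printed branch of the tee's silhouette, 52 mm from the disc's centre along its +y.
- cross_pad: Fixed white disc, 126 mm across and 4 mm thick, lying on the bench; its flat top carries the dark printed silhouette of the cross, true to size. Origin at the disc's centre on its underside, z up. The silhouette's four equal arms (50 mm) lie along x and y and cross at the disc's centre; the cross fits it in any of four quarter turns.
- union_pad: Fixed white disc, 126 mm across and 4 mm thick, lying on the bench; its flat top carries the dark printed silhouette of the union, true to size. Origin at the disc's centre on its underside, z up. The silhouette is 100 mm long along the disc's x, with the wider nut in the middle at the disc's centre; the union fits it either way round.
- cap_pad: Fixed white disc, 126 mm across and 4 mm thick, lying on the bench; its flat top carries the dark printed silhouette of the cap, a plain round spot 48 mm across. Origin at the disc's centre on its underside, z up. The spot is centred on the disc.
- bottle: Bystander: yellow cleaner bottle, 64 mm in diameter and 190 mm tall, standing to the robot's left. Origin at the centre of its underside.
- cup: Bystander: paper cup, 76 mm across the rim and 90 mm tall, standing to the robot's right. Origin at the centre of its underside.
- ball_valve: Bystander: black ball valve, 100 mm long and 63 mm tall, with a red handle, lying on the far side of the work, straight ahead of the robot. Origin at the centre of its underside.
Things that resemble listed ones, but are neither listed nor needed, are in the scene too. What is shaped like the cap but orange or purple is not meant. What is shaped like the union but orange is not meant.

How it is judged:
By the outcome, as a careful person would: the job done as asked, in the order asked, and still so for the second after the job is handed in, with the robot touching nothing.
It also fails if it takes over 112 s, if anything falls off the work surface, if the arm or the gripper's body presses on something with over 40 N, if the wrist force passes 120 N, or if a joint passes its speed limit or range.

## Robot

A 7-joint arm with a two-finger parallel gripper is mounted at the origin on the work surface. World frame = base frame: x ahead of the robot, y to its left, z up, the work surface at z = 0. Lengths are in mm, angles in rad, forces in N, time in s.
With the tool pointing down it reaches from about 400 to 850 mm from the base axis. Payload 4.4 kg.
Tool frame: the origin (TCP) lies on the centre line of the jaws, within the pads' length; the fingertips stand 11 mm ahead of it and the grasp point (between the pads) lies 8 mm behind it; x points along the fingers, y is the direction in which the jaws open and shut, and the axes are right-handed (so a half turn about x gives the same grasp; the last joint's range is limited). The gripper opens to 94 mm and grips with 3 to 60 N. Pads are 16 mm wide; open, the fingers measure 119 mm over their backs; the gripper's body (75 mm by 177 mm) begins 78 mm behind the grasp point.
Start: joints at [-1.281, 0.628, 0.038, 1.517, -0.027, 0.996, -0.02], TCP at [226.398, 609.313, 216.478] pointing down, gripper open.
Joint ranges: [-3.06, 3.06], [-0.37, 2.12], [-1.25, 1.32], [0.18, 2.47], [-1.1, 4.24], [0.23, 1.98], [-2.94, 2.94]. Speed limits (rad/s): [2.57, 2.57, 3.14, 3.14, 3.14, 3.14, 3.14].

## Interface

Orientations are given as [roll, pitch, yaw] about the fixed x, y, z axes, in that order (R = Rz(yaw) Ry(pitch) Rx(roll)).
In Python, from cell import bot, eyes gives the robot as it stands.
- The arm moves only by the shell command python3 -m jog 'ROWS' [FORCE]. ROWS is JSON, a list of rows, each an object with "jaw": the opening, from -1 (shut) to 1 (fully open); "slide": the shift along the tool's x, y, z each as a share of 2.5 cm, from -1 to 1, a list of three; "roll": the turn about the tool's x as a share of 8 degrees, from -1 to 1. A call has exactly 10 rows; each row shifts and turns the pose as measured when the row begins, along the tool's axes as they then stand; what a row does not reach is not made up. A row lasts 1/10 s, in which the tool goes at most 50 mm and 8.59 degrees, less where a joint would pass 70% of its speed; a pose out of reach is approached as far as the arm can. A call with a number of a shift or a turn outside -1 to 1 is refused whole. A call with a gripper value outside its range is refused whole. The fingers move at their own pace and stop on an object; FORCE is the grip in N (left out, the last holds). Time passes only in rows, so rows that do not move let the fingers close, or fill a call up. It gives the time, the measured TCP pose, the force and the opening at its end, in the units of the state.
- bot.observe(): the state, without advancing time (a new reading comes with each control period).
- eyes.grab_frame(name): name is "side" or "top" or "wrist"; returns the picture (420x560x3 uint8, blue, green, red); there is no depth.
- eyes.camera_info(name): a dict with "fx", "fy", "cx", "cy" (pixels), "dist_coeffs" ([k1, k2, p1, p2, k3] as OpenCV has them; the pictures are not rectified), "xyz" and "attitude" of the camera in the world. Camera axes: x right, y down, z forward; pixel columns grow to the right and rows downward; lengths in mm; the calibration is good to about 2 mm. A picture is of the moment at which its call begins: read the wrist's pose just before it. camera_info takes no time and is no camera call; for the wrist camera it gives the pose at the moment of the call.
- bot.finish_job(): hands the job in, once; it reports no verdict.
The state is a dict: "time": time; "joint_pos": joint angles; "qd": joint speeds; "joint_torque": joint torques, N m; "ee_pos": TCP position; "tool_rot": TCP orientation; "wrist_force": force on the tool from outside, world axes, zero at the start; "ft_torque": the same for the moment, N m; "width": finger opening in mm.
Only numpy, scipy, OpenCV 4.12 (cv2) and the standard library are available. Lean on these libraries where they do the work, as an engineer would, in place of code of your own. Each camera call takes 0.05 s, during which the arm holds its last target.

## Working session

There is one attempt and no reset: what is moved stays moved. The work goes in short steps, Python scripts to look and compute and a shell command to move; the robot and the scene stay as the last step left them, time stands still between calls to the robot, and variables do not carry over. Pictures are saved under pics/ and viewed, and the job is handed in when it is done.

```bash
ls -la; mkdir -p pics; cat > h.py <<'E'
import numpy as np,cv2
from scipy.spatial.transform import Rotation as R
from cell import bot,eyes
def snap(n,f):
    ci=eyes.camera_info(n); im=eyes.grab_frame(n); cv2.imwrite(f,im)
    np.save(f+'.npy',dict(ci=ci),allow_pickle=True); return ci,im
E
python3 - <<'E'
from h import *
print(bot.observe())
for n in ['top','side','wrist']:
    ci,im=snap(n,f'pics/{n}0.png'); print(n,ci)
E
```

```text
total 12
drwxr-xr-x  3 agent agent 4096 Dec  7 14:16 .
drwxr-xr-x 23 root  root  4096 Dec  7 14:16 ..
drwxr-xr-x  2 agent agent 4096 Dec  7 14:16 pics
{'time': 0.0, 'joint_pos': array([-1.28077303,  0.62933309,  0.03842958,  1.51834971, -0.02699483,
        0.99630539, -0.02001297]), 'qd': array([-0.00047781, -0.00200316, -0.00085595,  0.00122547, -0.00018732,
       -0.00159843,  0.00042582]), 'joint_torque': array([ 7.48828916e-04, -5.49717808e+01,  1.14312597e+00, -1.86645788e+01,
       -5.24327788e-02,  2.33596831e-02,  1.43498537e-04]), 'ee_pos': array([226.17830876, 608.69223811, 215.56818914]), 'tool_rot': array([-1.55967168,  1.5689184 , -1.9154947 ]), 'wrist_force': array([-0.62804195, -0.27198881, -0.54114202]), 'ft_torque': array([ 0.05066391,  0.00866845, -0.01893855]), 'width': 93.83459568762711}
top {'fx': 381.2944189792725, 'fy': 381.2944189792725, 'cx': 276.6763731989129, 'cy': 205.20715640361604, 'dist_coeffs': array([-0.01037747,  0.        ,  0.        ,  0.        ,  0.        ]), 'xyz': array([ 420.7349456 ,   10.80379959, 1489.35588686]), 'attitude': array([-3.06505352, -0.01475467, -1.59489754])}
side {'fx': 492.7391805564759, 'fy': 492.7391805564759, 'cx': 282.5050102283774, 'cy': 212.60921771121087, 'dist_coeffs': array([-0.0234906,  0.       ,  0.       ,  0.       ,  0.       ]), 'xyz': array([-316.76693406, 1041.40271407,  875.95881566]), 'attitude': array([-2.11309506, -0.01024841, -2.44589609])}
wrist {'fx': 319.92624593625914, 'fy': 319.92624593625914, 'cx': 280.6850871799071, 'cy': 213.2019496021398, 'dist_coeffs': array([-0.06604552,  0.        ,  0.        ,  0.        ,  0.        ]), 'xyz': array([152.7602226 , 636.81227575, 382.65084976]), 'attitude': array([2.87310691e+00, 1.14899907e-03, 1.21493482e+00])}
```

View pics/top0.png

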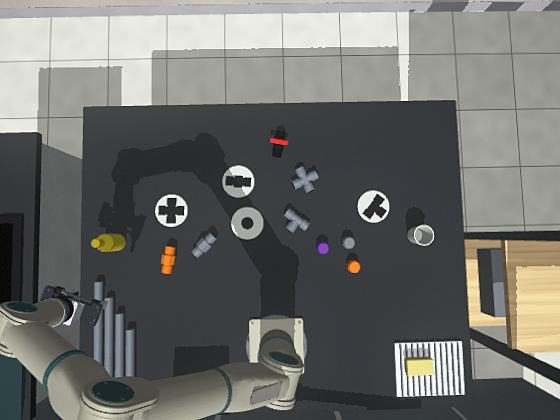

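View pics/side0.png

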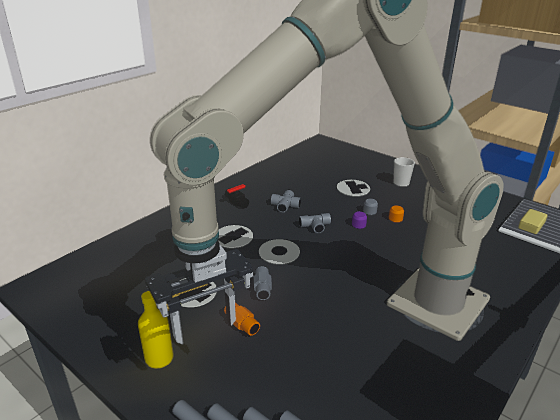

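View pics/wrist0.png

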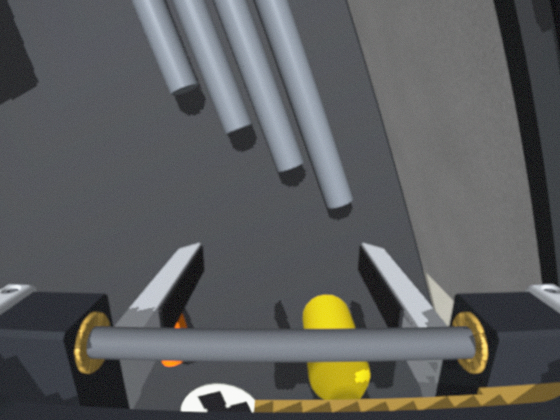

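```bash
cat >> h.py <<'E'
def rot(a): return R.from_euler('xyz',a).as_matrix()
def load(f): return np.load(f+'.npy',allow_pickle=True).item()['ci'],cv2.imread(f)
def rays(ci,px):
    K=np.array([[ci['fx'],0,ci['cx']],[0,ci['fy'],ci['cy']],[0,0,1.]])
    u=cv2.undistortPoints(np.array(px,float).reshape(-1,1,2),K,ci['dist_coeffs']).reshape(-1,2)
    return np.c_[u,np.ones(len(u))]@rot(ci['attitude']).T
def toplane(ci,px,z):
    d=rays(ci,px); c=np.array(ci['xyz']); return c+d*((z-c[2])/d[:,2])[:,None]
def proj(ci,P):
    K=np.array([[ci['fx'],0,ci['cx']],[0,ci['fy'],ci['cy']],[0,0,1.]])
    Rm=rot(ci['attitude']).T; t=-Rm@np.array(ci['xyz'])
    return cv2.projectPoints(np.array(P,float).reshape(-1,1,3),cv2.Rodrigues(Rm)[0],t,K,ci['dist_coeffs'])[0].reshape(-1,2)
def tri(c1,p1,c2,p2):
    # closest point of two rays and gap
    d1=rays(c1,[p1])[0];d2=rays(c2,[p2])[0];a=np.array(c1['xyz']);b=np.array(c2['xyz'])
    s=np.linalg.lstsq(np.c_[d1,-d2],b-a,rcond=None)[0]
    A=a+s[0]*d1;B=b+s[1]*d2; return (A+B)/2,np.linalg.norm(A-B)
def pose():
    o=bot.observe(); T=rot(o['tool_rot']); 
    print('t',round(o['time'],2),'tcp',np.round(o['ee_pos'],1),'toolY',np.round(T[:,1],3),'toolZ',np.round(T[:,2],3),'toolX',np.round(T[:,0],3),'w',round(o['width'],1),'F',np.round(o['wrist_force'],1),'j7',round(o['joint_pos'][6],2))
    return np.array(o['ee_pos']),T
E
python3 - <<'E'
from h import *
pose()
ci,im=load('pics/top0.png')
for n,p,z in [('crosspad',(171,211),4),('unionpad',(239,182),4),('cappad',(247,223),4),('teepad',(373,207),4),('cross',(305,178),19),('tee',(296,219),19),('union',(204,244),24),('cap',(348,243),42),('purple',(323,248),42),('orange',(354,267),42),('orangeU',(168,260),24),('bottle',(117,243),0),('cup',(417,236),0),('valve',(279,142),30)]:
    print(n,np.round(toplane(ci,[p],z)[0]))
big=cv2.resize(im[120:290,80:450],None,fx=2.16,fy=2.16,interpolation=cv2.INTER_CUBIC);cv2.imwrite('pics/topcrop.png',big)
E
```

```text
t 0.15 tcp [226.2 608.9 215.8] toolY [ 0.348  0.937 -0.001] toolZ [ 0.937 -0.348  0.   ] toolX [-0.    -0.001 -1.   ] w 94.2 F [-1.  -0.   0.6] j7 -0.02
crosspad [521. 398.   4.]
unionpad [629. 132.   4.]
cappad [467. 103.   4.]
teepad [ 518. -392.    4.]
cross [ 637. -126.   19.]
tee [478. -87.  19.]
union [391. 267.  24.]
cap [ 381. -280.   42.]
purple [ 365. -185.   42.]
orange [ 291. -299.   42.]
orangeU [333. 405.  24.]
bottle [402. 608.   0.]
cup [ 401. -561.    0.]
valve [778. -28.  30.]
```

View pics/topcrop.png

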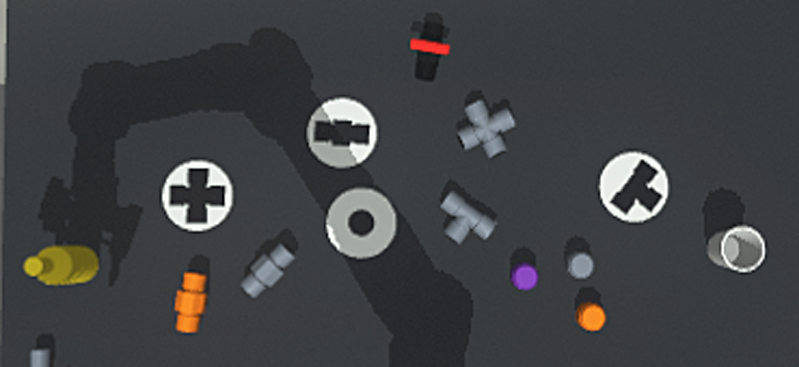

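```bash
python3 -m jog '[{"jaw":1,"slide":[-1,0,1],"roll":0},{"jaw":1,"slide":[-1,-0.4,1],"roll":0},{"jaw":1,"slide":[-1,-0.4,1],"roll":0},{"jaw":1,"slide":[-1,-0.4,1],"roll":0},{"jaw":1,"slide":[0,-0.4,1],"roll":0},{"jaw":1,"slide":[0,-0.4,1],"roll":0},{"jaw":1,"slide":[0,-0.4,1],"roll":0},{"jaw":1,"slide":[0,-0.4,1],"roll":0},{"jaw":1,"slide":[0,-0.4,1],"roll":0},{"jaw":1,"slide":[0,-0.4,1],"roll":0}]' 40; python3 -c "
from h import *
pose()"
```

```text
time: 1.15
ee_pos: [431.3, 434.2, 315.8]
tool_rot: [-1.992, 1.562, -2.337]
wrist_force: [0.1, -0.0, -0.1]
width: 94.4
t 1.15 tcp [431.3 434.2 315.8] toolY [ 0.338  0.941 -0.008] toolZ [ 0.941 -0.338 -0.004] toolX [-0.006 -0.006 -1.   ] w 94.4 F [ 0.1 -0.  -0.1] j7 0.42
```

```bash
python3 -m jog '[{"jaw":1,"slide":[0,0,1],"roll":-1},{"jaw":1,"slide":[0,0,1],"roll":-1},{"jaw":1,"slide":[0,-0.5,1],"roll":-0.5},{"jaw":1,"slide":[0,-0.5,1],"roll":0},{"jaw":1,"slide":[0,-0.5,1],"roll":0},{"jaw":1,"slide":[0,-0.5,1],"roll":0},{"jaw":1,"slide":[0,-0.5,1],"roll":0},{"jaw":1,"slide":[0,-0.5,1],"roll":0},{"jaw":1,"slide":[0,-0.5,1],"roll":0},{"jaw":1,"slide":[0,-0.5,0.5],"roll":0}]'; python3 -c "
from h import *
pose(); snap('wrist','pics/w1.png'); snap('top','pics/top1.png'); snap('side','pics/side1.png')"
```

```text
time: 2.15
ee_pos: [675.6, 313.6, 310.4]
tool_rot: [-2.446, 1.554, -2.428]
wrist_force: [0.6, 0.2, -0.5]
width: 93.8
t 2.15 tcp [675.6 313.6 310.4] toolY [-0.018  1.    -0.011] toolZ [ 1.     0.018 -0.013] toolX [-0.013 -0.011 -1.   ] w 93.8 F [ 0.6  0.2 -0.5] j7 1.11
```

View pics/w1.png

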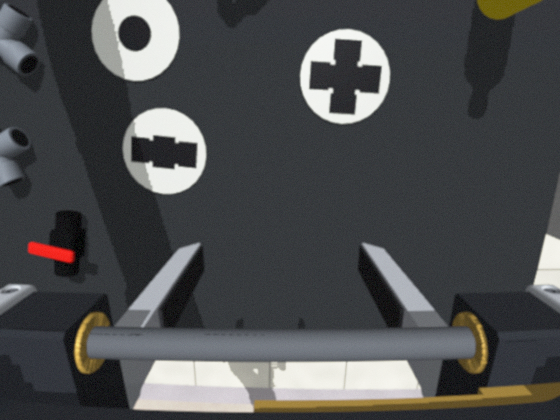

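View pics/side1.png

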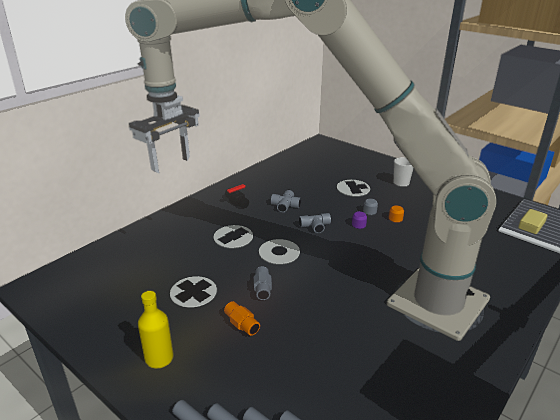

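```bash
python3 -m jog '[{"jaw":1,"slide":[0,-0.5,-1],"roll":0},{"jaw":1,"slide":[0,-0.5,-1],"roll":0},{"jaw":1,"slide":[0,-0.5,-1],"roll":0},{"jaw":1,"slide":[0,-0.5,-1],"roll":0},{"jaw":1,"slide":[0,-0.5,-1],"roll":0},{"jaw":1,"slide":[0.4,-0.5,-1],"roll":0},{"jaw":1,"slide":[0.4,-0.5,-0.5],"roll":0},{"jaw":1,"slide":[0.4,0,0],"roll":0},{"jaw":1,"slide":[0,0,0],"roll":0},{"jaw":1,"slide":[0,0,0],"roll":0}]'; python3 -c "
from h import *
pose(); snap('wrist','pics/w2.png'); snap('top','pics/top2.png')"
```

```text
time: 3.3
ee_pos: [491.0, 236.0, 285.4]
tool_rot: [2.997, 1.553, 3.039]
wrist_force: [0.9, -0.2, -1.1]
width: 93.9
t 3.3 tcp [491.  236.  285.4] toolY [-0.042  0.999  0.003] toolZ [ 0.999  0.042 -0.018] toolX [-0.018  0.002 -1.   ] w 93.9 F [ 0.9 -0.2 -1.1] j7 1.11
```

View pics/w2.png

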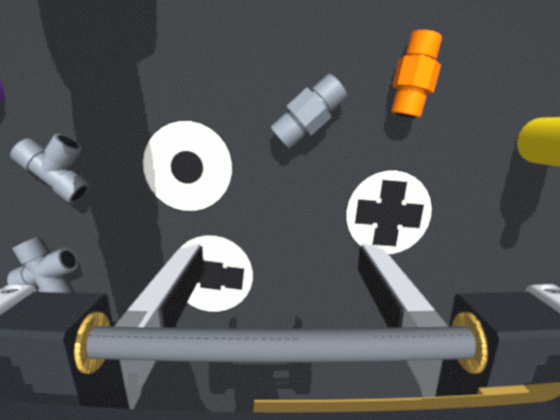

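View pics/top2.png

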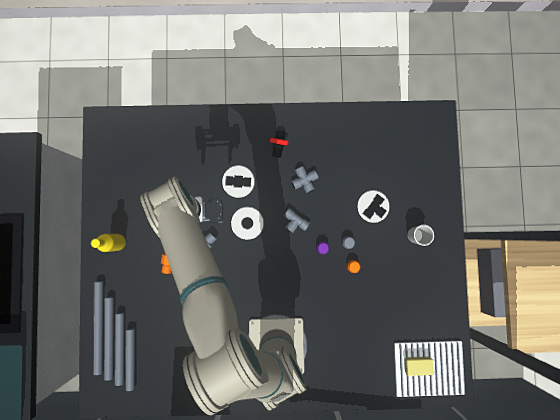

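```bash
cat >> h.py <<'E'
def pads(f,lo=110,zt=4.):
    ci,im=load(f); hsv=cv2.cvtColor(im,cv2.COLOR_BGR2HSV)
    m=((im.min(2)>lo)&(hsv[...,1]<40)).astype(np.uint8)*255
    cs,_=cv2.findContours(m,cv2.RETR_EXTERNAL,cv2.CHAIN_APPROX_NONE); out=[]
    for c in cs:
        if cv2.contourArea(c)<300: continue
        h=cv2.convexHull(c)
        P=toplane(ci,h.reshape(-1,2),zt)[:,:2]
        A=np.c_[2*P,np.ones(len(P))]; s=np.linalg.lstsq(A,(P**2).sum(1),rcond=None)[0]
        r=np.sqrt(s[2]+s[0]**2+s[1]**2); res=np.abs(np.hypot(*(P-s[:2]).T)-r).max()
        out.append((s[:2],r,res,proj(ci,[[*s[:2],zt]])[0],h))
    return ci,im,m,out
def sil(ci,im,h,zt=4.,thr=70):
    d=np.zeros(im.shape[:2],np.uint8); cv2.fillConvexPoly(d,h,255); d=cv2.erode(d,np.ones((5,5)))
    s=((im.max(2)<thr)&(d>0)).astype(np.uint8)*255
    cs,_=cv2.findContours(s,cv2.RETR_EXTERNAL,cv2.CHAIN_APPROX_NONE)
    c=max(cs,key=cv2.contourArea); return toplane(ci,c.reshape(-1,2),zt)[:,:2]
E
python3 - <<'E'
from h import *
for f in ['pics/w1.png','pics/w2.png','pics/top2.png']:
    ci,im,m,o=pads(f)
    print(f)
    for c,r,res,px,h in o:
        if 50<r<75:
            S=sil(ci,im,h).astype(np.float32); rc=cv2.minAreaRect(S)
            print(np.round(c,1),'r',round(r,1),round(res,1),'px',np.round(px,1),'sil',np.round(rc[0],1),np.round(rc[1],1),round(rc[2],1))
E
```

```text
pics/w1.pngTraceback (most recent call last):
  File "<stdin>", line 7, in <module>
  File "h.py", line 44, in sil
    c=max(cs,key=cv2.contourArea); return toplane(ci,c.reshape(-1,2),zt)[:,:2]
ValueError: max() iterable argument is empty
```

```bash
python3 - <<'E'
from h import *
for f in ['pics/w1.png','pics/w2.png','pics/top2.png']:
    ci,im,m,o=pads(f)
    print(f)
    for c,r,res,px,h in o:
        if 50<r<75:
            try:S=sil(ci,im,h).astype(np.float32); rc=cv2.minAreaRect(S)
            except Exception: rc=((0,0),(0,0),0)
            print(np.round(c,1),'r',round(r,1),round(res,1),'px',np.round(px,1),'sil',np.round(rc[0],1),np.round(rc[1],1),round(rc[2],1))
for f in ['pics/w1.png','pics/w2.png']:
    ci,im=load(f)
    for p in [(345,76),(164,151),(136,36),(308,110),(190,166)]: print(im[p[1],p[0]],end=' ')
E
```

```text
pics/w1.png
[825.4 508.7] r 71.0 52.3 px [400.1 276.1] sil [0 0] [0 0] 0
[807.  791.9] r 67.5 12.6 px [563.  266.5] sil [852.9 785.3] [0. 0.] 0.0
[632.9 137.9] r 63.3 0.9 px [164.  151.7] sil [633.1 136.7] [95.3 43.5] 84.4
[525.2 398.2] r 63.6 0.3 px [344.8  77. ] sil [525.1 398.6] [88.8 89.4] 42.8
[469.5 105.4] r 63.1 0.5 px [134.8  33.1] sil [469.4 104.2] [43.2 42. ] 88.5
pics/w2.png
[ 660.2 -165.2] r 72.0 17.6 px [ 26.8 281. ] sil [ 689.2 -165.1] [ 9.6 69.7] 22.3
[ 478.5 -108. ] r 51.7 16.2 px [ 43.6 169.1] sil [475.2 -69.7] [3.  4.4] 83.6
[468.7 104.9] r 64.0 0.8 px [186.9 166.8] sil [468.5 104.1] [40.8 41.7] 1.9
pics/top2.png
[  21.1 -819.7] r 68.8 16.1 px [488.7 333. ] sil [0 0] [0 0] 0
[ 152.4 -869. ] r 54.6 35.1 px [499.1 298.1] sil [0 0] [0 0] 0
[468.3 104. ] r 63.5 1.6 px [246.8 222.8] sil [467.4 103.2] [38.9 38.9] 88.7
[ 522.4 -391.6] r 63.3 1.2 px [373. 206.] sil [ 512.2 -405.6] [67.  95.5] 51.0
[632.6 136.1] r 63.7 1.2 px [237.9 181. ] sil [632.8 135.5] [94.1 39.5] 88.7
[51 45 44] [47 42 41] [45 35 40] [60 56 52] [66 63 65] [77 72 70] [252 253 253] [47 46 44] [209 194 184] [52 47 45]
```

```bash
cat >> h.py <<'E'
def fillpts(ci,im,h,zt=4.,thr=85,er=5):
    d=np.zeros(im.shape[:2],np.uint8); cv2.fillConvexPoly(d,h,255); d=cv2.erode(d,np.ones((er,er)))
    s=((im.max(2)<thr)&(d>0)); ys,xs=np.nonzero(s); return toplane(ci,np.c_[xs,ys],zt)[:,:2]
def ang(P,c,n):
    z=((P-c)[:,0]+1j*(P-c)[:,1]); return np.degrees(np.angle((np.abs(z)**2*np.exp(1j*n*np.angle(z))).sum())/n)
def greys(f,lo=75,amin=150):
    ci,im=load(f); hsv=cv2.cvtColor(im,cv2.COLOR_BGR2HSV)
    m=((im.max(2)>lo)&(hsv[...,1]<90)&(hsv[...,1]>15)&(im[...,0].astype(int)-im[...,2]>6)).astype(np.uint8)*255
    m=cv2.morphologyEx(m,cv2.MORPH_OPEN,np.ones((3,3)))
    n,l,st,ce=cv2.connectedComponentsWithStats(m)
    return ci,im,m,[(st[i],ce[i],l==i) for i in range(1,n) if st[i][4]>amin]
E
python3 - <<'E'
from h import *
ci1,im1,m,o1=pads('pics/w1.png'); ci2,im2,_,o2=pads('pics/w2.png'); ct,imt,_,ot=pads('pics/top2.png')
for nm,px in [('cap',(134,33)),('union',(164,151)),('cross',(345,77))]:
    for c,r,res,p,h in o1:
        if np.hypot(*(p-px))<4:
            P=fillpts(ci1,im1,h); print(nm,c,'fillcentroid',P.mean(0),'ang2',ang(P,P.mean(0),2),'ang4',ang(P,P.mean(0),4))
for c,r,res,p,h in ot:
    if 60<r<66:
        P=fillpts(ct,imt,h); print('top',c,P.mean(0),ang(P,P.mean(0),2),ang(P,P.mean(0),4))
print('cap pad tri',tri(ci1,(134.8,33.1),ci2,(186.9,166.8)))
print('w1-top',tri(ci1,(134.8,33.1),ct,(246.8,222.8)),tri(ci1,(164,151.7),ct,(237.9,181)))
ci,im,m,g=greys('pics/w2.png')
for st,ce,l in g: print(st,ce)
cv2.imwrite('pics/m2.png',m)
E
```

```text
cap [469.50612124 105.39192081] fillcentroid [469.16696413 104.33047355] ang2 65.58417521604835 ang4 22.585171694285684
union [632.86468052 137.93179755] fillcentroid [633.05525186 136.58493811] ang2 84.66605047238505 ang4 -5.252833586787597
cross [525.23459443 398.21269241] fillcentroid [524.46946277 398.22465236] ang2 -61.20865156326327 ang4 -2.003857076347452
top [468.31797545 104.02986445] [468.88380522 103.19562749] 35.979340107026836 -27.509953621433723
top [ 522.3538806  -391.60764263] [ 516.50894093 -399.50204574] -38.33215400938506 -37.99386097781235
top [632.62684288 136.0690658 ] [632.86105361 135.28850843] 84.9743052858985 -5.655003644758007
cap pad tri (array([468.92536303, 104.39722638,   1.95892757]), np.float64(0.25091283461343294))
w1-top (array([468.41384703, 104.09594216,   0.77756251]), np.float64(0.3588994214247848)) (array([ 6.33277019e+02,  1.36252749e+02, -2.71799223e-01]), np.float64(0.18840932221899567))
[ 269   72   80   75 2935] [309.14310051 108.89574106]
[   9  132   75   71 2737] [ 48.07672634 163.32517355]
[   5  235   67   59 2426] [ 37.97938994 267.23784007]
[   88   324   387    41 12770] [280.92858262 344.3779953 ]
[  0 329  64  19 627] [ 31.37799043 335.94417863]
[499 330  61  35 847] [525.18654073 340.53482881]
```

View pics/m2.png

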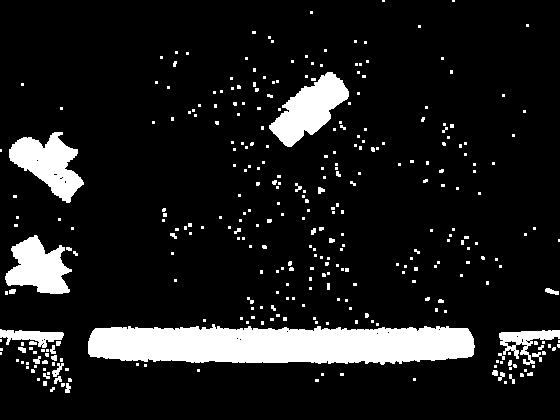

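```bash
python3 - <<'E'
from h import *
ci,im,m,g=greys('pics/w2.png'); ct,it,_,gt=greys('pics/top0.png',amin=40)
l=g[0][2]; ys,xs=np.nonzero(l); P=toplane(ci,np.c_[xs,ys],24)[:,:2]; rc=cv2.minAreaRect(P.astype(np.float32))
print('w2',P.mean(0),ang(P,P.mean(0),2),rc)
for st,ce,l in gt:
    ys,xs=np.nonzero(l);P=toplane(ct,np.c_[xs,ys],24)[:,:2]; print(ce,np.round(P.mean(0),1),ang(P,P.mean(0),2),st[4])
    if np.hypot(*(ce-(204,244)))<6: print('TRI',tri(ci,g[0][1],ct,ce))
E
```

```text
w2 [385.5958016  270.05437778] -46.705005922250486 ((385.6175537109375, 269.8905944824219), (54.54605484008789, 109.82157135009766), 43.562095642089844)
[304.69329897 179.10824742] [ 631.6 -124.7] -75.97957974284806 388
[295.01257862 221.17295597] [469.4 -82.5] 51.06392886259401 318
[203.20138889 245.19791667] [386.1 270.4] -46.15935051064215 288
TRI (array([385.96767452, 269.6537422 ,  29.00297584]), np.float64(0.41740659886669584))
[348.46280992 242.53719008] [ 382.6 -285.6] -53.99756691689682 121
[496.58563536 258.97237569] [ 305.  -857.3] 4.108323798465061 181
[ 97.91194969 290.4591195 ] [225.5 668.9] 0.18824534117844927 159
[498.48450704 299.09014085] [ 152.5 -854.6] 0.3169870648991579 355
[108.12481426 335.37890045] [ 58.6 629.3] 0.793759296438306 673
[ 97.79402985 339.98208955] [ 42.5 667.8] -0.771808756841615 335
[118.58754864 344.49805447] [ 24.2 590.1] -0.11895580791949428 514
[129.3012987  352.56623377] [ -6.4 550.1] 0.07841884793197665 385
[305. 346.] [  -0.4 -107.2] -1.6743398561264182 45
[247.  346.5] [  4.  110.5] -1.0520624526670452 42
```

```bash
python3 -m jog '[{"jaw":1,"slide":[0.8,0,0],"roll":1},{"jaw":1,"slide":[0.8,0,0],"roll":1},{"jaw":1,"slide":[0.8,0,0],"roll":1},{"jaw":1,"slide":[0.8,0,0],"roll":1},{"jaw":1,"slide":[0.8,0,0],"roll":1},{"jaw":1,"slide":[0.8,0,0],"roll":1},{"jaw":1,"slide":[0,-0.53,-0.97],"roll":0.1},{"jaw":1,"slide":[0,-0.53,-0.97],"roll":0},{"jaw":1,"slide":[0,-0.53,-0.97],"roll":0},{"jaw":1,"slide":[0,-0.53,-0.97],"roll":0}]'; python3 -c "
from h import *
pose(); snap('wrist','pics/w3.png')"
```

```text
time: 4.4
ee_pos: [396.2, 279.8, 161.3]
tool_rot: [-3.118, 1.564, 2.314]
wrist_force: [0.3, 0.7, -0.1]
width: 93.9
t 4.4 tcp [396.2 279.8 161.3] toolY [ 0.752  0.659 -0.   ] toolZ [ 0.659 -0.752 -0.007] toolX [-0.004  0.005 -1.   ] w 93.9 F [ 0.3  0.7 -0.1] j7 0.22
```

View pics/w3.png

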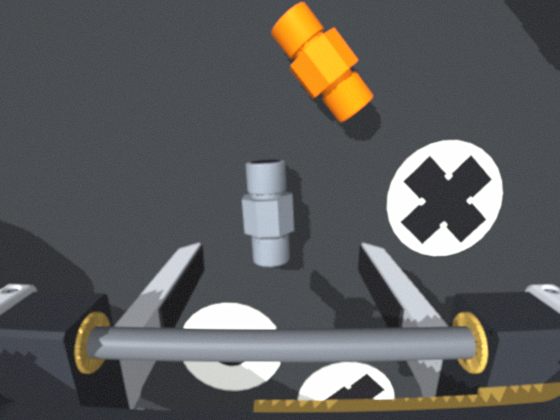

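```bash
python3 - <<'E'
from h import *
ci,im,m,g=greys('pics/w3.png'); c2,i2,_,g2=greys('pics/w2.png')
for st,ce,l in g:
    if np.hypot(*(ce-(268,213)))<20:
        ys,xs=np.nonzero(l)
        for z in (24,): 
            P=toplane(ci,np.c_[xs,ys],z)[:,:2]; rc=cv2.minAreaRect(P.astype(np.float32)); print(z,P.mean(0),ang(P,P.mean(0),2),rc)
        print(tri(ci,ce,c2,g2[0][1]))
        # along-axis extents
        a=np.radians(ang(P,P.mean(0),2)); u=np.array([np.cos(a),np.sin(a)]); v=np.array([-u[1],u[0]])
        s=P@u; w=P@v
        for k in np.arange(s.min(),s.max(),4):
            q=w[(s>=k)&(s<k+4)]; print(round(k-s.min()),round(q.min(),1),round(q.max(),1),end=' | ')
        print('\nmid s',(s.min()+s.max())/2, 'cam',ci['xyz'],'cam s',ci['xyz'][:2]@u,'cam w',ci['xyz'][:2]@v, 'u',u)
E
python3 - <<'E'
from h import *
ci,im,m,g=greys('pics/w3.png'); c2,i2,_,g2=greys('pics/w2.png')
for st,ce,l in g: print(st,ce)
print(im[170,268],im[213,268],im[250,268],im[190,300],im[163,268],cv2.cvtColor(im,cv2.COLOR_BGR2HSV)[213,268])
E
```

```text
[ 43   0  34  30 215] [59.75348837 13.98604651]
[130   0  19  19 174] [137.61494253   7.49425287]
[210   0  46  57 831] [232.7244284   23.04211793]
[317   0  20  24 191] [325.46596859   9.41884817]
[365   0  21  24 209] [375.77990431   9.13397129]
[146  13  14  20 155] [152.25806452  23.22580645]
[156  12  20  36 273] [166.27838828  32.71062271]
[360  14  48  34 459] [381.75816993  29.32679739]
[ 76  17  21  34 226] [84.61504425 32.92035398]
[249  19  23  26 324] [260.86111111  31.43209877]
[125  21  20  24 187] [133.55080214  31.48128342]
[  9  22  29  21 221] [21.30316742 32.46153846]
[456  22  28  17 187] [468.79679144  28.60962567]
[  0  26  12  30 180] [ 4.02222222 41.98888889]
[184  27  29  27 284] [197.54577465  39.19014085]
[441  31  40  17 306] [459.98366013  39.59803922]
[ 92  38  40  37 488] [108.81147541  55.96106557]
[384  38  25  39 306] [397.07189542  55.79411765]
[490  38  25  22 182] [503.59340659  48.38461538]
[353  41  18  20 174] [361.36781609  48.82183908]
[377  43  16  23 157] [383.87898089  55.8343949 ]
[207  44  30  37 443] [222.44469526  61.69300226]
[516  45
[... 2577 characters left out ...]
93.89375 247.66875]
[330 246  27  41 410] [343.70487805 265.42682927]
[401 253  32  18 296] [415.75675676 261.79054054]
[113 259  18  28 235] [122.58723404 271.83404255]
[138 261  23  26 235] [146.74042553 272.30638298]
[538 263  22  21 170] [549.31176471 273.27647059]
[519 264  17  21 200] [527.375 274.95 ]
[457 271  26  22 220] [469.27272727 281.40909091]
[ 96 278  36  31 414] [115.49275362 292.49516908]
[342 281  24  16 184] [351.36956522 289.34782609]
[271 315  25  14 186] [283.34946237 321.83333333]
[   0  329   74   58 2143] [ 39.64069062 349.69202053]
[ 488  330   72   56 3279] [525.49222324 357.0863068 ]
[205 191 179] [213 200 188] [213 197 188] [66 63 59] [142 133 126] [106  30 213]
```

```bash
cat >> h.py <<'E'
def blob(f,seed,lo=105):
    ci,im,m,g=greys(f,lo=lo)
    for st,ce,l in g:
        if l[int(seed[1]),int(seed[0])]: return ci,ce,l
def strips(P,n=4):
    c=P.mean(0); a=np.radians(ang(P,c,2)); u=np.array([np.cos(a),np.sin(a)]); v=np.array([-u[1],u[0]])
    s=(P-c)@u; w=(P-c)@v; out=[]
    for k in np.arange(s.min(),s.max(),n):
        q=w[(s>=k)&(s<k+n)]
        if len(q): out.append((round(k),round(q.min(),1),round(q.max(),1)))
    return c,u,v,s,w,out
E
python3 - <<'E'
from h import *
ci,ce,l=blob('pics/w3.png',(268,213)); c2,ce2,l2=blob('pics/w2.png',(309,109))
ys,xs=np.nonzero(l); print(len(ys),ce,ce2)
P=toplane(ci,np.c_[xs,ys],24)[:,:2]
c,u,v,s,w,o=strips(P); print(c,u,v,np.degrees(np.arctan2(u[1],u[0])),s.min(),s.max()); print(o)
print('cam s,w',(ci['xyz'][:2]-c)@u,(ci['xyz'][:2]-c)@v,ci['xyz'][2])
print(tri(ci,ce,c2,ce2))
E
```

```text
4355 [266.92698048 213.02433984] [308.78932915 109.25382503]
[388.90005699 267.26391559] [ 0.69725774 -0.71682051] [0.71682051 0.69725774] -45.792595565699294 -51.80476705976738 57.3033208845137
[(-52, np.float64(-17.9), np.float64(18.5)), (-48, np.float64(-18.2), np.float64(18.2)), (-44, np.float64(-18.3), np.float64(18.1)), (-40, np.float64(-17.8), np.float64(17.9)), (-36, np.float64(-18.1), np.float64(17.7)), (-32, np.float64(-18.2), np.float64(17.5)), (-28, np.float64(-17.8), np.float64(17.3)), (-24, np.float64(-21.1), np.float64(17.0)), (-20, np.float64(-24.4), np.float64(24.6)), (-16, np.float64(-24.7), np.float64(25.4)), (-12, np.float64(-25.0), np.float64(25.2)), (-8, np.float64(-24.4), np.float64(25.1)), (-4, np.float64(-24.7), np.float64(24.9)), (0, np.float64(-24.9), np.float64(24.7)), (4, np.float64(-24.3), np.float64(24.5)), (8, np.float64(-24.7), np.float64(25.4)), (12, np.float64(-25.0), np.float64(25.2)), (16, np.float64(-24.3), np.float64(25.0)), (20, np.float64(-20.5), np.float64(18.8)), (24, np.float64(-17.9), np.float64(17.6)), (28, np.float64(-18.2), np.float64(18.4)), (32, np.float64(-17.5), np.float64(18.3)), (36, np.float64(-17.8), np.float64(18.0)), (40, np.float64(-18.2), np.float64(17.9)), (44, np.float64(-18.3), np.float64(17.7)), (48, np.float64(-17.7), np.float64(17.5)), (52, np.float64(-14.7), np.float64(15.3)), (56, np.float64(-3.6), np.float64(4.7))]
cam s,w -81.3467779310895 17.887203192141147 328.81789907662187
(array([386.87097676, 269.34495839,  32.06250348]), np.float64(1.003804670844083))
```

```bash
python3 -m jog '[{"jaw":1,"slide":[0,-0.55,0.11],"roll":-0.38},{"jaw":1,"slide":[1,0,0],"roll":0},{"jaw":1,"slide":[1,0,0],"roll":0},{"jaw":1,"slide":[1,0,0],"roll":0},{"jaw":1,"slide":[1,0,0],"roll":0},{"jaw":1,"slide":[0.6,0,0],"roll":0},{"jaw":1,"slide":[0,0,0],"roll":0},{"jaw":1,"slide":[0,0,0],"roll":0},{"jaw":1,"slide":[0,0,0],"roll":0},{"jaw":1,"slide":[0,0,0],"roll":0}]'; python3 -c "
from h import *
pose(); snap('wrist','pics/w4.png')"
```

```text
time: 5.45
ee_pos: [389.0, 281.8, 43.8]
tool_rot: [2.32, 1.556, 1.536]
wrist_force: [-0.1, 0.3, -0.3]
width: 93.9
t 5.45 tcp [389.  281.8  43.8] toolY [0.706 0.708 0.011] toolZ [ 0.708 -0.706 -0.01 ] toolX [ 0.001  0.015 -1.   ] w 93.9 F [-0.1  0.3 -0.3] j7 0.33
```

View pics/w4.png

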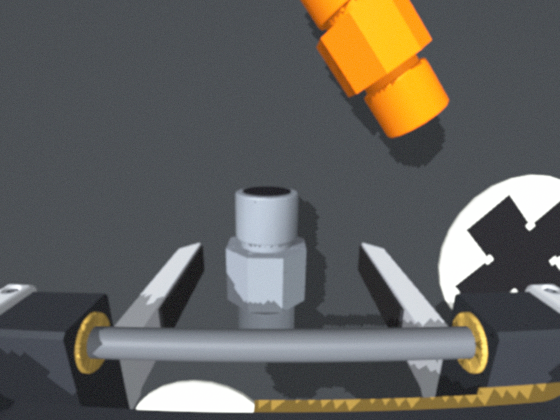

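```bash
python3 -m jog '[{"jaw":1,"slide":[0.2,-0.4,0.36],"roll":0.1},{"jaw":1,"slide":[0.5,0,0],"roll":0},{"jaw":1,"slide":[0.4,0,0],"roll":0},{"jaw":1,"slide":[0,0,0],"roll":0},{"jaw":1,"slide":[0,0,0],"roll":0},{"jaw":1,"slide":[0,0,0],"roll":0},{"jaw":1,"slide":[0,0,0],"roll":0},{"jaw":1,"slide":[0,0,0],"roll":0},{"jaw":1,"slide":[0,0,0],"roll":0},{"jaw":1,"slide":[0,0,0],"roll":0}]'; python3 -c "
from h import *
pose(); snap('wrist','pics/w5.png')"
```

```text
time: 6.5
ee_pos: [389.8, 266.3, 17.6]
tool_rot: [2.083, 1.553, 1.282]
wrist_force: [-0.3, 0.1, 0.2]
width: 94.0
t 6.5 tcp [389.8 266.3  17.6] toolY [0.718 0.696 0.015] toolZ [ 0.696 -0.718 -0.009] toolX [ 0.005  0.017 -1.   ] w 94.0 F [-0.3  0.1  0.2] j7 0.38
```

View pics/w5.png

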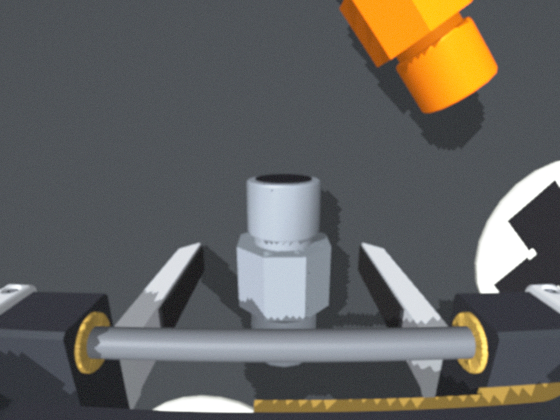

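```bash
python3 -m jog '[{"jaw":1,"slide":[0,0,-0.1],"roll":0},{"jaw":-1,"slide":[0,0,0],"roll":0},{"jaw":-1,"slide":[0,0,0],"roll":0},{"jaw":-1,"slide":[0,0,0],"roll":0},{"jaw":-1,"slide":[0,0,0],"roll":0},{"jaw":-1,"slide":[0,0,0],"roll":0},{"jaw":-1,"slide":[0,0,0],"roll":0},{"jaw":-1,"slide":[0,0,0],"roll":0},{"jaw":-1,"slide":[0,0,0],"roll":0},{"jaw":-1,"slide":[0,0,0],"roll":0}]' 40; python3 -c "
from h import *
pose(); snap('wrist','pics/w6.png')"
```

```text
time: 7.55
ee_pos: [388.1, 268.6, 17.7]
tool_rot: [2.068, 1.553, 1.268]
wrist_force: [0.6, -0.2, 0.2]
width: 47.4
t 7.55 tcp [388.1 268.6  17.7] toolY [0.718 0.696 0.016] toolZ [ 0.696 -0.718 -0.009] toolX [ 0.005  0.017 -1.   ] w 47.4 F [ 0.6 -0.2  0.2] j7 0.39
```

View pics/w6.png

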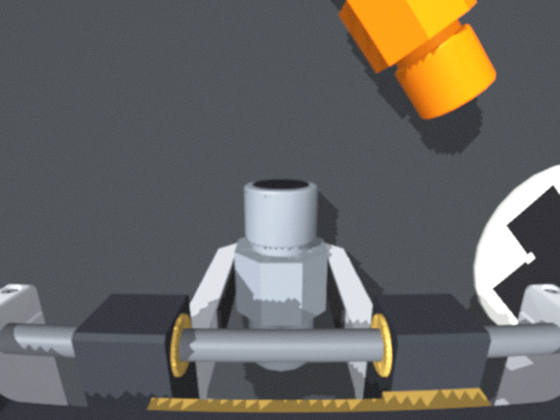

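```bash
python3 - <<'E'
from h import *
p,T=pose(); ci,im=load('pics/w6.png')
for q,z in [((245,186),24),((317,186),24),((281,188),41),((236,250),34),((328,250),34),((268,247),48),((295,247),48)]:
    X=toplane(ci,[q],z)[0]; print(q,np.round(T.T@(X-p),1))
cv2.imwrite('pics/z6.png',cv2.resize(im[150:330,180:380],None,fx=3,fy=3))
E
```

```text
t 7.6 tcp [388.1 268.6  17.7] toolY [0.718 0.696 0.016] toolZ [ 0.696 -0.718 -0.009] toolX [ 0.005  0.017 -1.   ] w 47.9 F [-0.1 -0.1  0.7] j7 0.39
(245, 186) [ -6.2 -18.3 -48.8]
(317, 186) [ -5.6  18.4 -48.7]
(281, 188) [-22.9   0.  -51. ]
(236, 250) [-16.5 -22.7 -18. ]
(328, 250) [-15.8  23.9 -17.7]
(268, 247) [-30.2  -5.9 -25. ]
(295, 247) [-30.    6.4 -25. ]
```

View pics/z6.png

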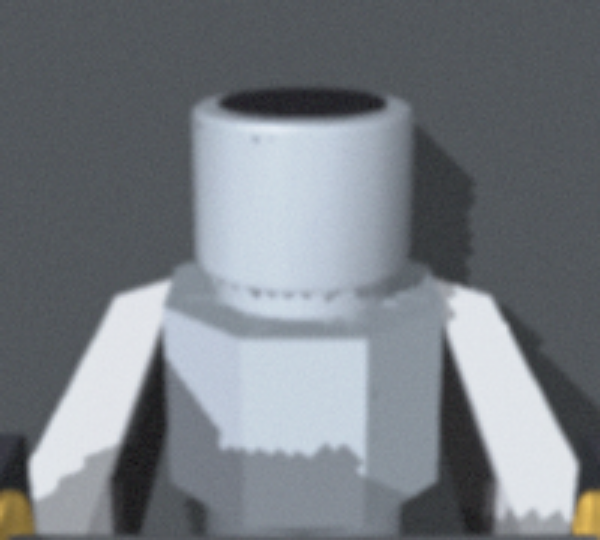

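```bash
cat >> h.py <<'E'
def plan(tgt,yawdeg,n,up=0,nup=3,tgtz=None,roll_from=0):
    """tgt xy; final toolY angle in deg; n rows moving; prints share rows"""
    p,T=pose(); a0=np.degrees(np.arctan2(T[1,1],T[0,1])); d=(yawdeg-a0+180)%360-180
    print('yaw change',round(d,1),'roll total',round(-d/8,2))
    dx=np.r_[np.array(tgt)-p[:2],0]; dz=(tgtz-p[2]) if tgtz is not None else 0
    k=int(np.ceil(abs(d)/8)) or 1; a=a0
    for i in range(n):
        r=d/k if i<k else 0
        y=np.radians(a); Y=np.array([np.cos(y),np.sin(y)]);Z=np.array([Y[1],-Y[0]])
        v=dx[:2]/n; print(i+1,'slide',round(-dz/n/25,2),round(v@Y/25,2),round(v@Z/25,2),'roll',round(-r/8,2)); a+=r
E
python3 -c "
from h import *
plan((633,136.8),-5.2,10,tgtz=17.7)"
```

```text
t 7.6 tcp [388.1 268.6  17.7] toolY [0.718 0.696 0.016] toolZ [ 0.696 -0.718 -0.009] toolX [ 0.005  0.017 -1.   ] w 47.9 F [-0.1 -0.1  0.7] j7 0.39
yaw change -49.3 roll total 6.16
1 slide -0.0 0.34 1.06 roll 0.88
2 slide -0.0 0.46 1.01 roll 0.88
3 slide -0.0 0.58 0.95 roll 0.88
4 slide -0.0 0.7 0.87 roll 0.88
5 slide -0.0 0.8 0.78 roll 0.88
6 slide -0.0 0.89 0.67 roll 0.88
7 slide -0.0 0.96 0.56 roll 0.88
8 slide -0.0 1.02 0.44 roll 0.0
9 slide -0.0 1.02 0.44 roll 0.0
10 slide -0.0 1.02 0.44 roll 0.0
```

```bash
python3 -m jog '[{"jaw":-1,"slide":[-1,0,0],"roll":0},{"jaw":-1,"slide":[-1,0,0],"roll":0},{"jaw":-1,"slide":[-1,0.34,1],"roll":0.88},{"jaw":-1,"slide":[-0.5,0.46,1],"roll":0.88},{"jaw":-1,"slide":[0,0.58,0.95],"roll":0.88},{"jaw":-1,"slide":[0,0.7,0.87],"roll":0.88},{"jaw":-1,"slide":[0,0.8,0.78],"roll":0.88},{"jaw":-1,"slide":[0,0.89,0.67],"roll":0.88},{"jaw":-1,"slide":[0,0.96,0.56],"roll":0.88},{"jaw":-1,"slide":[0,1,0.44],"roll":0}]'; python3 -c "
from h import *
plan((633,136.8),-5.2,3)"
```

```text
time: 8.6
ee_pos: [580.1, 159.1, 105.2]
tool_rot: [-2.742, 1.553, 1.854]
wrist_force: [-0.3, 1.1, -1.0]
width: 47.7
t 8.6 tcp [580.1 159.1 105.2] toolY [ 0.993 -0.117 -0.007] toolZ [-0.117 -0.993 -0.016] toolX [-0.005  0.017 -1.   ] w 47.7 F [-0.3  1.1 -1. ] j7 -0.02
yaw change 1.5 roll total -0.19
1 slide 0.0 0.73 0.21 roll -0.19
2 slide 0.0 0.73 0.23 roll 0.0
3 slide 0.0 0.73 0.23 roll 0.0
```

```bash
python3 -m jog '[{"jaw":-1,"slide":[0,0.73,0.21],"roll":-0.19},{"jaw":-1,"slide":[0,0.73,0.23],"roll":0},{"jaw":-1,"slide":[0,0.73,0.23],"roll":0},{"jaw":-1,"slide":[0.8,0,0],"roll":0},{"jaw":-1,"slide":[0.8,0,0],"roll":0},{"jaw":-1,"slide":[0.7,0,0],"roll":0},{"jaw":-1,"slide":[0,0,0],"roll":0},{"jaw":-1,"slide":[0,0,0],"roll":0},{"jaw":-1,"slide":[0,0,0],"roll":0},{"jaw":-1,"slide":[0,0,0],"roll":0}]'; python3 -c "
from h import *
plan((633,136.8),-5.2,1); snap('wrist','pics/w7.png')"
```

```text
time: 9.6
ee_pos: [636.3, 131.4, 44.0]
tool_rot: [-2.61, 1.557, 2.007]
wrist_force: [0.7, -0.5, -1.4]
width: 47.4
t 9.6 tcp [636.3 131.4  44. ] toolY [ 0.995 -0.095 -0.007] toolZ [-0.095 -0.995 -0.012] toolX [-0.006  0.013 -1.   ] w 47.4 F [ 0.7 -0.5 -1.4] j7 0.06
yaw change 0.3 roll total -0.03
1 slide 0.0 -0.15 -0.2 roll -0.03
```

View pics/w7.png

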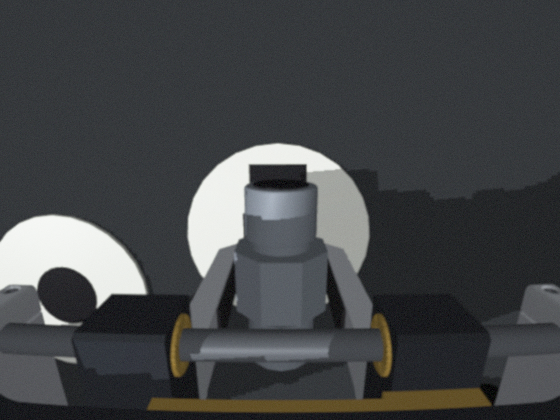

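```bash
python3 - <<'E'
from h import *
ci,im=load('pics/w7.png')
A=toplane(ci,[(249,165),(307,165)],4); print(A, A.mean(0)[:2]-50*np.array([.0906,.9959]))
E
```

```text
[[619.57063025 186.99848775   4.        ]
 [656.96784361 183.44173698   4.        ]] [633.73923693 135.42511237]
```

```bash
python3 -m jog '[{"jaw":-1,"slide":[0,-0.12,-0.2],"roll":0},{"jaw":-1,"slide":[0.45,0,0],"roll":0},{"jaw":-1,"slide":[0.3,0,0],"roll":0},{"jaw":-1,"slide":[0,0,0],"roll":0},{"jaw":-1,"slide":[0,0,0],"roll":0},{"jaw":-1,"slide":[0,0,0],"roll":0},{"jaw":-1,"slide":[0,0,0],"roll":0},{"jaw":-1,"slide":[0,0,0],"roll":0},{"jaw":-1,"slide":[0,0,0],"roll":0},{"jaw":-1,"slide":[0,0,0],"roll":0}]'; python3 -c "
from h import *
plan((633.3,136.5),-5.2,1,tgtz=22)"
```

```text
time: 10.65
ee_pos: [634.5, 137.8, 25.3]
tool_rot: [-2.805, 1.557, 1.812]
wrist_force: [-1.0, -0.3, -1.0]
width: 47.7
t 10.65 tcp [634.5 137.8  25.3] toolY [ 0.995 -0.095 -0.005] toolZ [-0.095 -0.995 -0.013] toolX [-0.003  0.014 -1.   ] w 47.7 F [-1.  -0.3 -1. ] j7 0.06
yaw change 0.2 roll total -0.03
1 slide 0.13 -0.04 0.06 roll -0.03
```

Lower the last bit, release, then rise clear.

```bash
python3 -m jog '[{"jaw":-1,"slide":[0.1,-0.04,0.06],"roll":0},{"jaw":-1,"slide":[0.05,0,0],"roll":0},{"jaw":-1,"slide":[0,0,0],"roll":0},{"jaw":-1,"slide":[0,0,0],"roll":0},{"jaw":1,"slide":[0,0,0],"roll":0},{"jaw":1,"slide":[0,0,0],"roll":0},{"jaw":1,"slide":[0,0,0],"roll":0},{"jaw":1,"slide":[0,0,0],"roll":0},{"jaw":1,"slide":[0,0,0],"roll":0},{"jaw":1,"slide":[0,0,0],"roll":0}]'; python3 -c "
from h import *
pose();snap('wrist','pics/w8.png')"
```

```text
time: 11.65
ee_pos: [634.0, 136.4, 21.9]
tool_rot: [-2.911, 1.557, 1.706]
wrist_force: [-0.6, 0.2, -0.5]
width: 92.0
t 11.65 tcp [634.  136.4  21.9] toolY [ 0.995 -0.095 -0.003] toolZ [-0.095 -0.995 -0.014] toolX [-0.002  0.014 -1.   ] w 92.0 F [-0.6  0.2 -0.5] j7 0.07
```

View pics/w8.png

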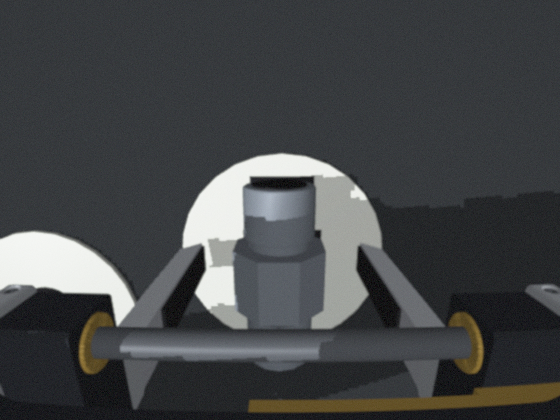

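```bash
python3 -c "
from h import *
plan((690,-170),90,13)"
```

```text
t 11.7 tcp [634.  136.5  21.9] toolY [ 0.995 -0.095 -0.003] toolZ [-0.095 -0.995 -0.014] toolX [-0.002  0.014 -1.   ] w 93.2 F [-0.3  0.3 -0.2] j7 0.07
yaw change 95.4 roll total -11.93
1 slide 0.0 0.26 0.92 roll -0.99
2 slide 0.0 0.13 0.95 roll -0.99
3 slide 0.0 -0.0 0.96 roll -0.99
4 slide 0.0 -0.13 0.95 roll -0.99
5 slide 0.0 -0.26 0.92 roll -0.99
6 slide 0.0 -0.39 0.88 roll -0.99
7 slide 0.0 -0.51 0.81 roll -0.99
8 slide 0.0 -0.61 0.74 roll -0.99
9 slide 0.0 -0.71 0.64 roll -0.99
10 slide 0.0 -0.79 0.54 roll -0.99
11 slide 0.0 -0.86 0.42 roll -0.99
12 slide 0.0 -0.91 0.3 roll -0.99
13 slide 0.0 -0.94 0.17 roll 0.0
```

```bash
python3 -m jog '[{"jaw":1,"slide":[-1,0,0],"roll":0},{"jaw":1,"slide":[-1,0,0],"roll":0},{"jaw":1,"slide":[-1,0,0],"roll":0},{"jaw":1,"slide":[-1,0.26,0.92],"roll":-0.99},{"jaw":1,"slide":[-1,0.13,0.95],"roll":-0.99},{"jaw":1,"slide":[-1,0,0.96],"roll":-0.99},{"jaw":1,"slide":[-1,-0.13,0.95],"roll":-0.99},{"jaw":1,"slide":[-1,-0.26,0.92],"roll":-0.99},{"jaw":1,"slide":[-1,-0.39,0.88],"roll":-0.99},{"jaw":1,"slide":[-0.5,-0.51,0.81],"roll":-0.99}]'; python3 -c "
from h import *
plan((690,-170),90,6)"
```

```text
time: 12.7
ee_pos: [665.8, -31.3, 262.9]
tool_rot: [2.833, 1.555, 2.182]
wrist_force: [1.0, 0.9, -0.6]
width: 94.2
t 12.7 tcp [665.8 -31.3 262.9] toolY [0.606 0.795 0.005] toolZ [ 0.795 -0.606 -0.015] toolX [-0.009  0.013 -1.   ] w 94.2 F [ 1.   0.9 -0.6] j7 1.03
yaw change 37.3 roll total -4.67
1 slide 0.0 -0.64 0.69 roll -0.93
2 slide 0.0 -0.72 0.6 roll -0.93
3 slide 0.0 -0.79 0.5 roll -0.93
4 slide 0.0 -0.85 0.39 roll -0.93
5 slide 0.0 -0.9 0.28 roll -0.93
6 slide 0.0 -0.92 0.16 roll 0.0
```

```bash
python3 -m jog '[{"jaw":1,"slide":[0,-0.64,0.69],"roll":-0.93},{"jaw":1,"slide":[0,-0.72,0.6],"roll":-0.93},{"jaw":1,"slide":[0,-0.79,0.5],"roll":-0.93},{"jaw":1,"slide":[0,-0.85,0.39],"roll":-0.93},{"jaw":1,"slide":[0,-0.9,0.28],"roll":-0.93},{"jaw":1,"slide":[0,-0.9,0.16],"roll":0},{"jaw":1,"slide":[0,0,0],"roll":0},{"jaw":1,"slide":[0,0,0],"roll":0},{"jaw":1,"slide":[0,0,0],"roll":0},{"jaw":1,"slide":[0,0,0],"roll":0}]'; python3 -c "
from h import *
pose(); snap('wrist','pics/w9.png'); snap('side','pics/side9.png'); snap('top','pics/top9.png')"
```

```text
time: 13.7
ee_pos: [691.8, -178.0, 264.2]
tool_rot: [1.93, 1.558, 1.952]
wrist_force: [-0.2, 0.1, -0.5]
width: 93.8
t 13.7 tcp [ 691.8 -178.   264.2] toolY [-0.022  1.     0.012] toolZ [ 1.     0.022 -0.005] toolX [-0.005  0.012 -1.   ] w 93.8 F [-0.2  0.1 -0.5] j7 1.82
```

View pics/w9.png

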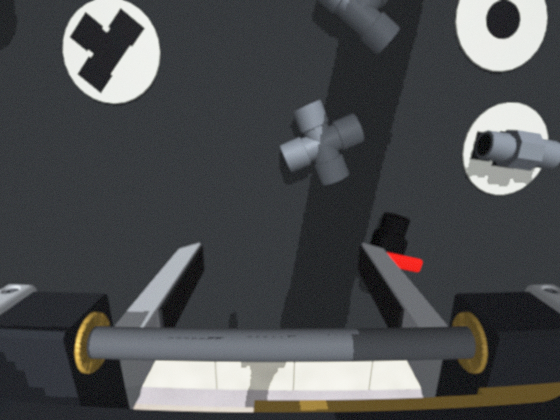

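View pics/top9.png

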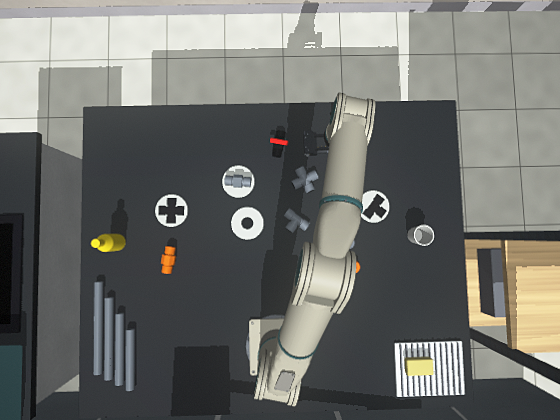

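```bash
python3 - <<'E'
from h import *
ci,im,m,o=pads('pics/w9.png')
for c,r,res,p,h in o:
    if 55<r<70:
        P=fillpts(ci,im,h); print('pad',c,r,res,p,P.mean(0)); 
        if np.hypot(*(p-(111,50)))<10: np.save('teesil.npy',P); print('tri top', tri(ci,p,load('pics/top2.png')[0],(373,206)))
for f,sd in [('pics/w9.png',(323,144)),('pics/w2.png',(38,267)),('pics/top9.png',(305,179))]:
    for lo in (68,85):
        b=blob(f,sd,lo)
        if b is None: print('none',f); continue
        ci,ce,l=b; ys,xs=np.nonzero(l); P=toplane(ci,np.c_[xs,ys],19)[:,:2]
        (cx,cy),r=cv2.minEnclosingCircle(P.astype(np.float32))
        print(f,lo,len(ys),ce,P.mean(0),'circ',cx,cy,r,'a4',ang(P,P.mean(0),4))
a,ce,_=blob('pics/w9.png',(323,144),68); t,ct,_=blob('pics/top9.png',(305,179),68); print(tri(a,ce,t,ct))
E
```

```text
pad [633.22570968 139.65478691] 66.0129275987754 16.248478228784307 [508.98782276 149.63071677] [634.35152003 121.82809967]
pad [469.38985741 102.95919901] 63.616837668532725 1.0090849062364455 [502.4478816   19.09791893] [469.07088929 103.24510806]
pad [ 523.4071919 -391.060724 ] 63.502957932901985 0.7957753193962702 [110.15824284  51.06706586] [ 516.97274853 -398.19433805]
tri top (array([ 5.22595227e+02, -3.92747685e+02,  4.06879637e-01]), np.float64(0.17819123172209073))
pics/w9.png 68 3808 [321.2289916  141.55777311] [ 631.03489306 -123.79016814] circ 632.6764526367188 -123.63055419921875 54.05979919433594 a4 24.114697625140654
pics/w9.png 85 3406 [320.65091016 141.05372871] [ 630.40859629 -124.5620027 ] circ 632.472412109375 -123.57317352294922 53.0506706237793 a4 24.745593031878382
pics/w2.png 68 2701 [ 39.43835616 265.58385783] [ 624.85884646 -126.11972438] circ 626.6396484375 -118.7764663696289 76.5804214477539 a4 28.098003088910755
pics/w2.png 85 2287 [ 37.69567118 267.43156974] [ 628.06365663 -129.44850743] circ 625.8543701171875 -134.35260009765625 63.31987762451172 a4 27.601950119573644
pics/top9.png 68 386 [304.94041451 179.03108808] [ 632.63030516 -126.09428026] circ 632.5635986328125 -126.72523498535156 52.90800094604492 a4 24.675974461252157
pics/top9.png 85 341 [305.32844575 179.05278592] [ 632.5108706  -127.60346646] circ 632.4540405273438 -127.58580780029297 51.00505065917969 a4 23.11194222264658
(array([ 630.66049028, -125.22009398,   29.97361061]), np.float64(0.7796693885480172))
```

```bash
python3 -c "
from h import *
plan((664,-110.5),114.5,4,tgtz=164)"
```

```text
t 13.85 tcp [ 691.9 -178.5  264.4] toolY [-0.022  1.     0.012] toolZ [ 1.     0.022 -0.004] toolX [-0.004  0.012 -1.   ] w 94.2 F [-0.1 -0.3  0.6] j7 1.82
yaw change 23.2 roll total -2.9
1 slide 1.0 0.69 -0.26 roll -0.97
2 slide 1.0 0.71 -0.17 roll -0.97
3 slide 1.0 0.73 -0.07 roll -0.97
4 slide 1.0 0.73 0.03 roll 0.0
```

```bash
python3 -m jog '[{"jaw":1,"slide":[1,0.69,-0.26],"roll":-0.97},{"jaw":1,"slide":[1,0.71,-0.17],"roll":-0.97},{"jaw":1,"slide":[1,0.73,-0.07],"roll":-0.97},{"jaw":1,"slide":[1,0.73,0.03],"roll":0},{"jaw":1,"slide":[0.4,0,0],"roll":0},{"jaw":1,"slide":[0,0,0],"roll":0},{"jaw":1,"slide":[0,0,0],"roll":0},{"jaw":1,"slide":[0,0,0],"roll":0},{"jaw":1,"slide":[0,0,0],"roll":0},{"jaw":1,"slide":[0,0,0],"roll":0}]'; python3 -c "
from h import *
pose(); snap('wrist','pics/w10.png')"
```

```text
time: 14.85
ee_pos: [668.3, -110.0, 158.2]
tool_rot: [0.14, 1.56, 0.584]
wrist_force: [0.2, 0.1, 0.2]
width: 94.4
t 14.85 tcp [ 668.3 -110.   158.2] toolY [-0.429  0.903  0.001] toolZ [0.903 0.429 0.01 ] toolX [ 0.009  0.006 -1.   ] w 94.4 F [0.2 0.1 0.2] j7 2.08
```

View pics/w10.png

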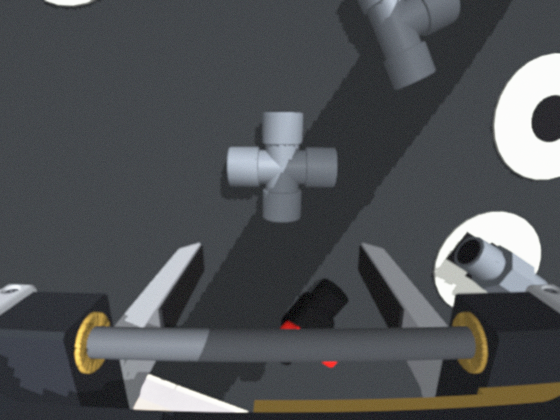

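```bash
python3 - <<'E'
from h import *
ci,ce,l=blob('pics/w10.png',(283,130),70)
ys,xs=np.nonzero(l); P=toplane(ci,np.c_[xs,ys],19)[:,:2]; print(ce,P.mean(0),ang(P,P.mean(0),4),len(ys))
X=toplane(ci,[(282.7,167)],19)[0]; print(X); print(tri(ci,ce,*blob('pics/w9.png',(323,144),68)[:2]))
E=toplane(ci,[(227,167),(338,167)],19); print(E,np.linalg.norm(E[0]-E[1]),np.degrees(np.arctan2(*(E[0]-E[1])[[1,0]])))
plan((X[0]+35*np.cos(.441),X[1]+35*np.sin(.441)),115.2,1,tgtz=15)
E
```

```text
[281.21381899 164.6040595 ] [ 631.47145061 -125.14444283] 23.96970188519715 7193
[ 632.49489502 -123.09642709   19.        ]
(array([ 629.97943672, -125.77992879,   30.79589085]), np.float64(0.8065029039339884))
[[ 655.26923852 -171.22789865   19.        ]
 [ 609.6969159   -75.32858132   19.        ]] 106.17681315820317 -64.58246164788717
t 14.9 tcp [ 668.3 -110.1  158.2] toolY [-0.429  0.903  0.001] toolZ [0.903 0.429 0.011] toolX [ 0.009  0.006 -1.   ] w 94.1 F [ 0.4 -0.4 -0.9] j7 2.08
yaw change -0.2 roll total 0.03
1 slide 5.73 0.14 -0.12 roll 0.03
```

```bash
python3 -m jog '[{"jaw":1,"slide":[1,0.14,-0.12],"roll":0},{"jaw":1,"slide":[1,0,0],"roll":0},{"jaw":1,"slide":[1,0,0],"roll":0},{"jaw":1,"slide":[1,0,0],"roll":0},{"jaw":1,"slide":[0.3,0,0],"roll":0},{"jaw":1,"slide":[0,0,0],"roll":0},{"jaw":1,"slide":[0,0,0],"roll":0},{"jaw":1,"slide":[0,0,0],"roll":0},{"jaw":1,"slide":[0,0,0],"roll":0},{"jaw":1,"slide":[0,0,0],"roll":0}]'; python3 -c "
from h import *
plan((664.2,-108.2),115,1,tgtz=15);snap('wrist','pics/w11.png')"
```

```text
time: 15.9
ee_pos: [672.0, -110.8, 55.9]
tool_rot: [-0.331, 1.546, 0.11]
wrist_force: [0.0, 0.7, -0.3]
width: 93.9
t 15.9 tcp [ 672.  -110.8   55.9] toolY [-0.427  0.904 -0.008] toolZ [0.904 0.427 0.023] toolX [ 0.024  0.003 -1.   ] w 93.9 F [ 0.   0.7 -0.3] j7 2.06
yaw change -0.2 roll total 0.03
1 slide 1.64 0.23 -0.24 roll 0.03
```

View pics/w11.png

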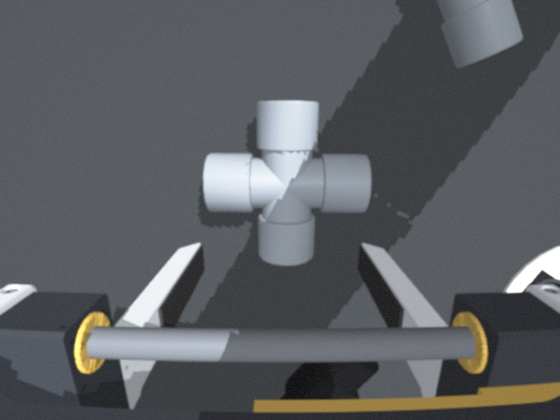

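```bash
python3 -c "
from h import *
ci,im=load('pics/w11.png'); print(toplane(ci,[(287.5,182),(205,181.5),(370,183.5)],19))"; python3 -m jog '[{"jaw":1,"slide":[0.4,0.22,-0.24],"roll":0},{"jaw":1,"slide":[0.6,0,0],"roll":0},{"jaw":1,"slide":[0.4,0,0],"roll":0},{"jaw":1,"slide":[0,0,0],"roll":0},{"jaw":1,"slide":[0,0,0],"roll":0},{"jaw":1,"slide":[0,0,0],"roll":0},{"jaw":1,"slide":[0,0,0],"roll":0},{"jaw":1,"slide":[0,0,0],"roll":0},{"jaw":1,"slide":[0,0,0],"roll":0},{"jaw":1,"slide":[0,0,0],"roll":0}]'; python3 -c "
from h import *
plan((664.2,-108.2),115,1,tgtz=15);snap('wrist','pics/w12.png')"
```

```text
[[ 631.80696174 -123.72289063   19.        ]
 [ 654.17467984 -171.93419204   19.        ]
 [ 609.86092984  -75.29759228   19.        ]]
time: 16.95
ee_pos: [668.3, -108.9, 21.2]
tool_rot: [-0.382, 1.541, 0.058]
wrist_force: [-0.3, -0.9, 0.1]
width: 93.7
t 16.95 tcp [ 668.3 -108.9   21.2] toolY [-0.426  0.905 -0.011] toolZ [0.904 0.426 0.028] toolX [ 0.03   0.002 -1.   ] w 93.7 F [-0.3 -0.9  0.1] j7 2.05
yaw change -0.2 roll total 0.03
1 slide 0.25 0.1 -0.14 roll 0.03
```

View pics/w12.png

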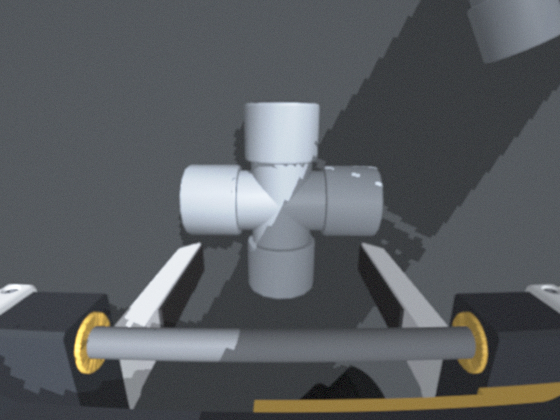

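```bash
python3 -m jog '[{"jaw":1,"slide":[0.12,0,-0.14],"roll":0},{"jaw":1,"slide":[0.08,0,0],"roll":0},{"jaw":1,"slide":[0,0,0],"roll":0},{"jaw":-1,"slide":[0,0,0],"roll":0},{"jaw":-1,"slide":[0,0,0],"roll":0},{"jaw":-1,"slide":[0,0,0],"roll":0},{"jaw":-1,"slide":[0,0,0],"roll":0},{"jaw":-1,"slide":[0,0,0],"roll":0},{"jaw":-1,"slide":[0,0,0],"roll":0},{"jaw":-1,"slide":[0,0,0],"roll":0}]' 45; python3 -c "
from h import *
pose();snap('wrist','pics/w13.png')"
```

```text
time: 18.0
ee_pos: [665.1, -110.5, 15.8]
tool_rot: [-0.384, 1.541, 0.056]
wrist_force: [0.8, 0.5, 0.1]
width: 41.2
t 18.0 tcp [ 665.1 -110.5   15.8] toolY [-0.426  0.905 -0.011] toolZ [0.904 0.426 0.028] toolX [ 0.03   0.002 -1.   ] w 41.2 F [0.8 0.5 0.1] j7 2.05
```

View pics/w13.png

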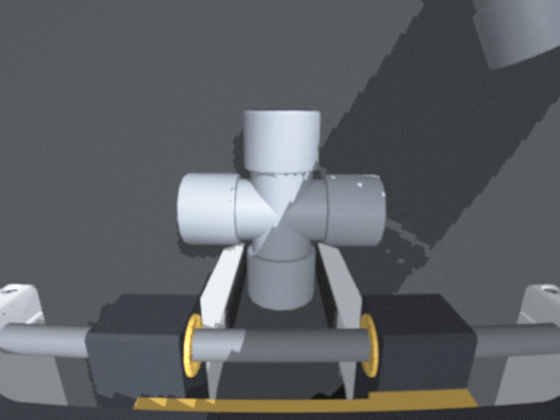

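```bash
python3 -m jog '[{"jaw":-1,"slide":[0,0,0],"roll":0},{"jaw":-1,"slide":[0,0,0],"roll":0},{"jaw":-1,"slide":[0,0,0],"roll":0},{"jaw":-1,"slide":[-0.6,0,0],"roll":0},{"jaw":-1,"slide":[-1,0,0],"roll":0},{"jaw":-1,"slide":[-1,0,0],"roll":0},{"jaw":-1,"slide":[-1,0,0],"roll":0},{"jaw":-1,"slide":[0,0,0],"roll":0},{"jaw":-1,"slide":[0,0,0],"roll":0},{"jaw":-1,"slide":[0,0,0],"roll":0}]' 45; python3 -c "
from h import *
p,T=pose();ci,im=snap('wrist','pics/w14.png')"
```

```text
time: 19.05
ee_pos: [661.3, -110.6, 111.5]
tool_rot: [-0.375, 1.542, 0.065]
wrist_force: [0.0, -0.7, -1.9]
width: 37.1
t 19.05 tcp [ 661.3 -110.6  111.5] toolY [-0.426  0.905 -0.011] toolZ [0.904 0.426 0.027] toolX [ 0.029  0.002 -1.   ] w 37.1 F [ 0.  -0.7 -1.9] j7 2.06
```

View pics/w14.png

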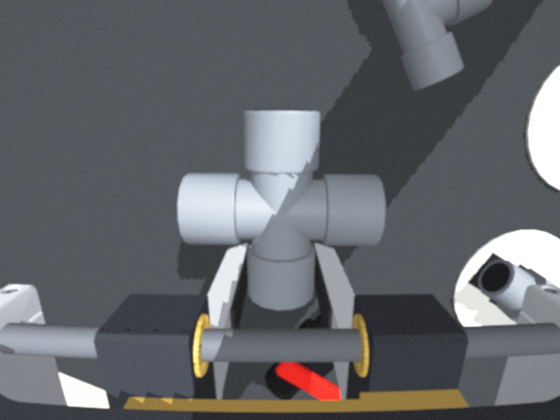

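```bash
python3 - <<'E'
from h import *
p,T=pose(); ci,im=load('pics/w14.png'); c0,_=load('pics/w13.png')
for q in [(282,209),(179,209),(385,209.5)]:
    print(np.round(T.T@(toplane(ci,[q],p[2]+3.2)[0]-p),1), np.round(toplane(c0,[q],19)[0],1))
plan((560,397),87.9,20)
E
```

```text
t 19.1 tcp [ 660.9 -110.5  111. ] toolY [-0.426  0.905 -0.01 ] toolZ [0.904 0.426 0.026] toolX [ 0.028  0.002 -1.   ] w 37.1 F [-0.8 -0.4 -1.1] j7 2.06
[ -4.1   1.8 -34.9] [ 632.1 -123.8   19. ]
[ -3.6 -53.1 -34.7] [ 655.6 -173.3   19. ]
[ -4.7  56.4 -34.7] [609.  -74.6  19. ]
t 19.1 tcp [ 660.9 -110.5  111. ] toolY [-0.426  0.905 -0.01 ] toolZ [0.904 0.426 0.026] toolX [ 0.028  0.002 -1.   ] w 37.1 F [-0.8 -0.4 -1.1] j7 2.06
yaw change -27.3 roll total 3.42
1 slide 0.0 1.0 0.25 roll 0.85
2 slide 0.0 1.03 0.13 roll 0.85
3 slide 0.0 1.03 0.01 roll 0.85
4 slide 0.0 1.03 -0.12 roll 0.85
5 slide 0.0 1.01 -0.24 roll 0.0
6 slide 0.0 1.01 -0.24 roll 0.0
7 slide 0.0 1.01 -0.24 roll 0.0
8 slide 0.0 1.01 -0.24 roll 0.0
9 slide 0.0 1.01 -0.24 roll 0.0
10 slide 0.0 1.01 -0.24 roll 0.0
11 slide 0.0 1.01 -0.24 roll 0.0
12 slide 0.0 1.01 -0.24 roll 0.0
13 slide 0.0 1.01 -0.24 roll 0.0
14 slide 0.0 1.01 -0.24 roll 0.0
15 slide 0.0 1.01 -0.24 roll 0.0
16 slide 0.0 1.01 -0.24 roll 0.0
17 slide 0.0 1.01 -0.24 roll 0.0
18 slide 0.0 1.01 -0.24 roll 0.0
19 slide 0.0 1.01 -0.24 roll 0.0
20 slide 0.0 1.01 -0.24 roll 0.0
```

```bash
python3 -m jog '[{"jaw":-1,"slide":[-0.2,1,0.25],"roll":0.85},{"jaw":-1,"slide":[-0.2,1,0.13],"roll":0.85},{"jaw":-1,"slide":[0,1,0],"roll":0.85},{"jaw":-1,"slide":[0,1,-0.12],"roll":0.85},{"jaw":-1,"slide":[0,1,-0.24],"roll":0},{"jaw":-1,"slide":[0,1,-0.24],"roll":0},{"jaw":-1,"slide":[0,1,-0.24],"roll":0},{"jaw":-1,"slide":[0,1,-0.24],"roll":0},{"jaw":-1,"slide":[0,1,-0.24],"roll":0},{"jaw":-1,"slide":[0,1,-0.24],"roll":0}]'; python3 -c "
from h import *
plan((560,397),87.9,10)"
```

```text
time: 20.1
ee_pos: [605.2, 142.0, 106.9]
tool_rot: [-0.549, 1.562, -0.613]
wrist_force: [-1.0, 0.8, -0.6]
width: 36.9
t 20.1 tcp [605.2 142.  106.9] toolY [ 0.064  0.998 -0.004] toolZ [ 0.998 -0.064  0.007] toolX [ 0.007 -0.005 -1.   ] w 36.9 F [-1.   0.8 -0.6] j7 1.3
yaw change 1.6 roll total -0.2
1 slide 0.0 1.01 -0.25 roll -0.2
2 slide 0.0 1.01 -0.22 roll 0.0
3 slide 0.0 1.01 -0.22 roll 0.0
4 slide 0.0 1.01 -0.22 roll 0.0
5 slide 0.0 1.01 -0.22 roll 0.0
6 slide 0.0 1.01 -0.22 roll 0.0
7 slide 0.0 1.01 -0.22 roll 0.0
8 slide 0.0 1.01 -0.22 roll 0.0
9 slide 0.0 1.01 -0.22 roll 0.0
10 slide 0.0 1.01 -0.22 roll 0.0
```

```bash
python3 -m jog '[{"jaw":-1,"slide":[0,1,-0.25],"roll":-0.2},{"jaw":-1,"slide":[0,1,-0.22],"roll":0},{"jaw":-1,"slide":[0,1,-0.22],"roll":0},{"jaw":-1,"slide":[0,1,-0.22],"roll":0},{"jaw":-1,"slide":[0,1,-0.22],"roll":0},{"jaw":-1,"slide":[0,1,-0.22],"roll":0},{"jaw":-1,"slide":[0,1,-0.22],"roll":0},{"jaw":-1,"slide":[0,1,-0.22],"roll":0},{"jaw":-1,"slide":[0.4,1,-0.22],"roll":0},{"jaw":-1,"slide":[0.4,0.5,-0.12],"roll":0}]'; python3 -c "
from h import *
plan((560,397),87.9,1,tgtz=55);snap('wrist','pics/w15.png')"
```

```text
time: 21.1
ee_pos: [550.2, 391.2, 71.9]
tool_rot: [-2.229, 1.554, -2.259]
wrist_force: [0.3, -0.2, -1.7]
width: 37.4
t 21.1 tcp [550.2 391.2  71.9] toolY [ 0.031  0.999 -0.014] toolZ [ 0.999 -0.031 -0.01 ] toolX [-0.011 -0.013 -1.   ] w 37.4 F [ 0.3 -0.2 -1.7] j7 0.97
yaw change -0.3 roll total 0.04
1 slide 0.67 0.24 0.38 roll 0.04
```

View pics/w15.png

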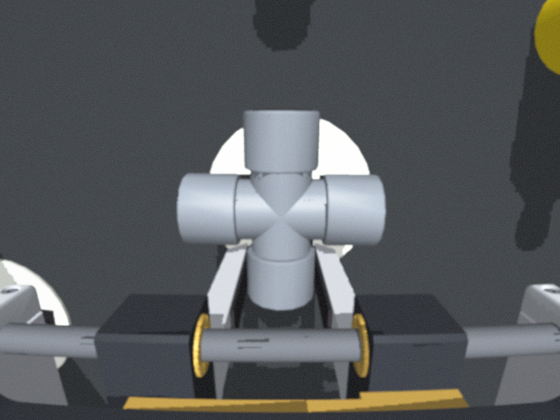

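```bash
python3 -m jog '[{"jaw":-1,"slide":[0.3,0.24,0.38],"roll":0.04},{"jaw":-1,"slide":[0.5,0,0],"roll":0},{"jaw":-1,"slide":[0.4,0,0],"roll":0},{"jaw":-1,"slide":[0.1,0,0],"roll":0},{"jaw":-1,"slide":[0,0,0],"roll":0},{"jaw":-1,"slide":[0,0,0],"roll":0},{"jaw":-1,"slide":[0,0,0],"roll":0},{"jaw":-1,"slide":[0,0,0],"roll":0},{"jaw":-1,"slide":[0,0,0],"roll":0},{"jaw":-1,"slide":[0,0,0],"roll":0}]'; python3 -c "
from h import *
plan((560,397),87.9,1,tgtz=20);snap('wrist','pics/w16.png')"
```

```text
time: 22.15
ee_pos: [557.4, 389.9, 33.0]
tool_rot: [-2.209, 1.543, -2.248]
wrist_force: [-0.1, 0.0, -1.6]
width: 37.2
t 22.15 tcp [557.4 389.9  33. ] toolY [ 0.038  0.999 -0.022] toolZ [ 0.999 -0.039 -0.016] toolX [-0.017 -0.021 -1.   ] w 37.2 F [-0.1  0.  -1.6] j7 0.97
yaw change 0.1 roll total -0.01
1 slide 0.52 0.29 0.09 roll -0.01
```

View pics/w16.png

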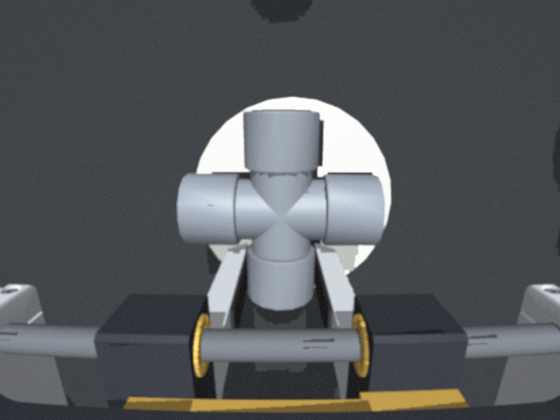

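```bash
python3 - <<'E'
from h import *
ci,im=load('pics/w16.png'); p,T=pose()
m=(im.min(2)>120).astype(np.uint8)*255
cs,_=cv2.findContours(m,cv2.RETR_EXTERNAL,cv2.CHAIN_APPROX_NONE); pts=np.vstack([c.reshape(-1,2) for c in cs if cv2.contourArea(c)>200])
pts=pts[(pts[:,1]<270)]
h=cv2.convexHull(pts).reshape(-1,2)
P=toplane(ci,h,4)[:,:2]; c=np.array([525.,398.])
for _ in range(6):
    r=np.hypot(*(P-c).T); k=np.abs(r-63)<6 if _<2 else np.abs(r-63)<3
    A=np.c_[2*P[k],np.ones(k.sum())]; s=np.linalg.lstsq(A,(P[k]**2).sum(1),rcond=None)[0]; c=s[:2]
print('disc',c,np.sqrt(s[2]+c@c),k.sum(),len(P))
for q in [(282,209),(179,209),(384,209)]: print(np.round(toplane(ci,[q],p[2]+3.7)[0],1),np.round(T.T@(toplane(ci,[q],p[2]+3.7)[0]-p),1))
E
```

```text
t 22.2 tcp [557.5 390.   33. ] toolY [ 0.038  0.999 -0.022] toolZ [ 0.999 -0.039 -0.016] toolX [-0.017 -0.021 -1.   ] w 37.4 F [-0.1  0.5 -1.5] j7 0.97
disc [524.64296414 398.22393455] 62.68659586934358 34 44
[522.  393.   36.7] [ -3.2   1.6 -35.6]
[520.1 337.8  36.7] [ -1.9 -53.7 -35.4]
[523.7 446.9  36.7] [ -4.3  55.6 -36. ]
```

```bash
python3 -m jog '[{"jaw":-1,"slide":[0,0.21,0.11],"roll":0},{"jaw":-1,"slide":[0.2,0,0],"roll":0},{"jaw":-1,"slide":[0.2,0,0],"roll":0},{"jaw":-1,"slide":[0,0,0],"roll":0},{"jaw":-1,"slide":[0,0,0],"roll":0},{"jaw":-1,"slide":[0,0,0],"roll":0},{"jaw":-1,"slide":[0,0,0],"roll":0},{"jaw":-1,"slide":[0,0,0],"roll":0},{"jaw":-1,"slide":[0,0,0],"roll":0},{"jaw":-1,"slide":[0,0,0],"roll":0}]'; python3 -c "
from h import *
plan((560.2,395.2),87.9,1,tgtz=20.5);snap('wrist','pics/w17.png')"
```

```text
time: 23.2
ee_pos: [560.2, 395.6, 21.8]
tool_rot: [-2.215, 1.543, -2.253]
wrist_force: [0.3, -0.2, -1.4]
width: 37.0
t 23.2 tcp [560.2 395.6  21.8] toolY [ 0.038  0.999 -0.022] toolZ [ 0.999 -0.038 -0.017] toolX [-0.017 -0.021 -1.   ] w 37.0 F [ 0.3 -0.2 -1.4] j7 0.96
yaw change 0.1 roll total -0.01
1 slide 0.05 -0.02 -0.0 roll -0.01
```

View pics/w17.png

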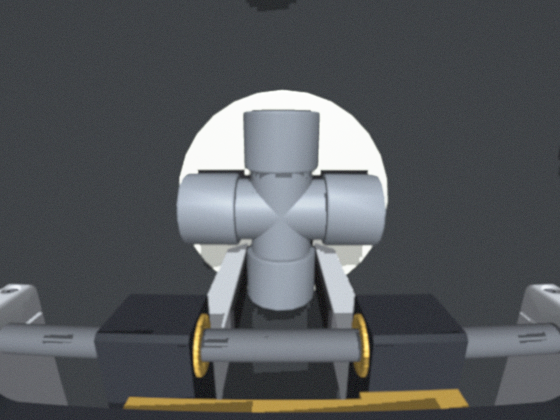

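```bash
python3 -m jog '[{"jaw":-1,"slide":[0.06,0,0],"roll":0},{"jaw":-1,"slide":[0,0,0],"roll":0},{"jaw":-1,"slide":[0,0,0],"roll":0},{"jaw":1,"slide":[0,0,0],"roll":0},{"jaw":1,"slide":[0,0,0],"roll":0},{"jaw":1,"slide":[0,0,0],"roll":0},{"jaw":1,"slide":[0,0,0],"roll":0},{"jaw":1,"slide":[0,0,0],"roll":0},{"jaw":1,"slide":[0,0,0],"roll":0},{"jaw":1,"slide":[-1,0,0],"roll":0}]'; python3 -m jog '[{"jaw":1,"slide":[-1,0,0],"roll":0},{"jaw":1,"slide":[-1,0,0],"roll":0},{"jaw":1,"slide":[-1,-0.6,0],"roll":0},{"jaw":1,"slide":[-1,-1,0],"roll":0},{"jaw":1,"slide":[-1,-1,0],"roll":0},{"jaw":1,"slide":[-1,-1,0],"roll":0},{"jaw":1,"slide":[-1,-1,0],"roll":0},{"jaw":1,"slide":[-0.5,-1,0],"roll":0},{"jaw":1,"slide":[0,-1,0],"roll":0},{"jaw":1,"slide":[0,-1,0],"roll":0}]';  python3 -c "
from h import *
pose();snap('wrist','pics/w18.png')"
```

```text
time: 24.25
ee_pos: [558.7, 394.8, 43.0]
tool_rot: [-2.261, 1.538, -2.299]
wrist_force: [0.4, -1.3, -0.5]
width: 89.4
time: 25.25
ee_pos: [556.1, 208.7, 245.6]
tool_rot: [-2.242, 1.546, -2.273]
wrist_force: [0.4, 0.9, -0.9]
width: 93.8
t 25.25 tcp [556.1 208.7 245.6] toolY [ 0.03   0.999 -0.019] toolZ [ 0.999 -0.03  -0.015] toolX [-0.016 -0.019 -1.   ] w 93.8 F [ 0.4  0.9 -0.9] j7 1.2
```

View pics/w18.png

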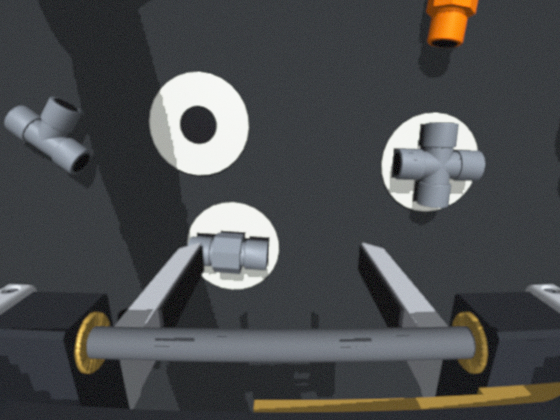

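```bash
python3 - <<'E'
from h import *
P=np.load('teesil.npy')
for c in [(523.3,-391.5),(522.6,-392.5)]:
    c=np.array(c); print('a4',ang(P,c,4),'cen dir',np.degrees(np.arctan2(*(P.mean(0)-c)[::-1])))
    for th in (-128,-38,52,142):
        u=np.array([np.cos(np.radians(th)),np.sin(np.radians(th))]); v=np.array([-u[1],u[0]]); q=P-c; k=(q@u>30); 
        if k.sum()>5: print(th,'max',np.percentile(q@u,99.5),'mid v',(np.percentile(q[k]@v,2)+np.percentile(q[k]@v,98))/2, 'width',np.ptp(q[k]@v),k.sum())
ci,im=load('pics/w18.png')
c,u=toplane(ci,[(437,165)],23)[0],0; print('cross',c)
ci,im,m,o=pads('pics/w18.png')
for cc,r,res,p,h in o: print(np.round(cc,1),r,res,p) if 55<r<72 else 0
ci,ce,l=blob('pics/w18.png',(437,165),90) or (0,0,0)
ys,xs=np.nonzero(l);P=toplane(ci,np.c_[xs,ys],23)[:,:2];print('cross obj',len(ys),P.mean(0),cv2.minEnclosingCircle(P.astype(np.float32)),ang(P,P.mean(0),4))
for f,sd in [('pics/w18.png',(47,133)),('pics/w2.png',(45,163)),('pics/top9.png',(296,219)),('pics/w10.png',(405,60))]:
  for s in [sd]:
    b=blob(f,s,75)
    if b is None: print('none',f);continue
    ci,ce,l=b; ys,xs=np.nonzero(l);P=toplane(ci,np.c_[xs,ys],19)[:,:2];print(f,ce,len(ys),P.mean(0),ang(P,P.mean(0),4))
big=cv2.resize(load('pics/w18.png')[1][70:200,0:130],None,fx=4,fy=4,interpolation=cv2.INTER_CUBIC);cv2.imwrite('pics/z18.png',big)
E
```

```text
a4 -39.18680608497495 cen dir -133.38522455232464
-128 max 49.90363981623496 mid v -0.7692617470786294 width 35.01276126367833 464
-38 max 47.6629357615569 mid v -0.6849430039828661 width 35.362409668197046 400
142 max 47.66860847714746 mid v -0.7039120696936276 width 34.80697666930779 434
a4 -39.316016226833035 cen dir -134.66049527432816
-128 max 48.68466602990031 mid v -0.8349629508812679 width 35.01276126367833 438
-38 max 47.598881813755895 mid v 0.533257624900962 width 35.362409668197046 399
142 max 47.732662424948465 mid v -1.8731600775374684 width 34.88002948367243 435
cross [525.22762044 398.09024646  23.        ]
[696.7 370.6] 70.7722261205644 53.744103640193636 [400.43080331 285.91080169]
[524.7 399.3] 64.4305955302968 6.580606536452535 [431.28554724 162.99623842]
[469.  104.9] 63.30038384421981 0.5228627135847859 [198.41609077 124.47159802]
cross obj 3802 [524.09675992 402.65608011] ((523.7466430664062, 403.6534423828125), 55.814170837402344) -2.682351358361018
pics/w18.png [ 45.79953917 131.00987492] 3038 [467.70873603 -89.02873478] -33.98821184317294
pics/w2.png [ 48.07672634 163.32517355] 2737 [468.31906241 -88.97814412] -33.912158521991536
pics/top9.png [295.3986711  221.19269103] 301 [469.46928436 -84.33924697] -40.746168579287186
pics/w10.png [409.36418976  33.38979849] 4764 [477.27615241 -73.25922162] -24.623509571899707
```

View pics/z18.png

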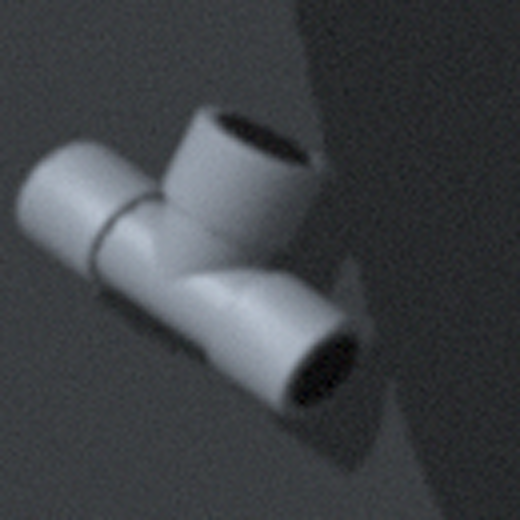

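```bash
python3 - <<'E'
from h import *
p,T=pose(); a=np.degrees(np.arctan2(T[1,1],T[0,1])); d=np.array([447,-67])-p[:2]; v=d/14
for i in range(27):
    y=np.radians(a);Y=np.array([np.cos(y),np.sin(y)]);Z=np.array([Y[1],-Y[0]])
    print(i+1,round(a),np.round([v@Y/25,v@Z/25],2)if i<14 else ''); a-=8
E
```

```text
t 25.3 tcp [556.6 202.5 246. ] toolY [ 0.036  0.999 -0.024] toolZ [ 0.999 -0.036 -0.015] toolX [-0.016 -0.023 -1.   ] w 94.0 F [-0.9 -4.1  0.8] j7 1.2
1 88 [-0.78 -0.29]
2 80 [-0.81 -0.17]
3 72 [-0.83 -0.06]
4 64 [-0.83  0.06]
5 56 [-0.81  0.17]
6 48 [-0.78  0.28]
7 40 [-0.73  0.39]
8 32 [-0.67  0.49]
9 24 [-0.6   0.58]
10 16 [-0.51  0.65]
11 8 [-0.42  0.72]
12 0 [-0.31  0.77]
13 -8 [-0.2   0.81]
14 -16 [-0.09  0.83]
15 -24 
16 -32 
17 -40 
18 -48 
19 -56 
20 -64 
21 -72 
22 -80 
23 -88 
24 -96 
25 -104 
26 -112 
27 -120
```

```bash
python3 -m jog '[{"jaw":1,"slide":[0,-0.78,-0.29],"roll":1},{"jaw":1,"slide":[0,-0.81,-0.17],"roll":1},{"jaw":1,"slide":[0,-0.83,-0.06],"roll":1},{"jaw":1,"slide":[0,-0.83,0.06],"roll":1},{"jaw":1,"slide":[0,-0.81,0.17],"roll":1},{"jaw":1,"slide":[0,-0.78,0.28],"roll":1},{"jaw":1,"slide":[0,-0.73,0.39],"roll":1},{"jaw":1,"slide":[0,-0.67,0.49],"roll":1},{"jaw":1,"slide":[0,-0.6,0.58],"roll":1},{"jaw":1,"slide":[0,-0.51,0.65],"roll":1}]'; python3 -m jog '[{"jaw":1,"slide":[0,-0.42,0.72],"roll":1},{"jaw":1,"slide":[0,-0.31,0.77],"roll":1},{"jaw":1,"slide":[0,-0.2,0.81],"roll":1},{"jaw":1,"slide":[0,-0.09,0.83],"roll":1},{"jaw":1,"slide":[0,0,0],"roll":1},{"jaw":1,"slide":[0,0,0],"roll":1},{"jaw":1,"slide":[0,0,0],"roll":1},{"jaw":1,"slide":[0,0,0],"roll":1},{"jaw":1,"slide":[0,0,0],"roll":1},{"jaw":1,"slide":[0,0,0],"roll":1}]'; python3 -c "
from h import *
plan((447,-67),-122.5,6,tgtz=160)"
```

```text
time: 26.3
ee_pos: [471.6, 8.1, 252.6]
tool_rot: [-0.67, 1.549, -2.158]
wrist_force: [0.7, -0.2, 0.0]
width: 93.9
time: 27.3
ee_pos: [433.3, -70.5, 256.6]
tool_rot: [0.91, 1.554, -2.039]
wrist_force: [-0.0, 0.1, 0.5]
width: 94.2
t 27.3 tcp [433.3 -70.5 256.6] toolY [ 0.192 -0.981  0.014] toolZ [-0.981 -0.192  0.01 ] toolX [-0.008 -0.015 -1.   ] w 94.2 F [-0.   0.1  0.5] j7 -0.76
yaw change -43.6 roll total 5.44
1 slide 0.64 -0.01 -0.09 roll 0.91
2 slide 0.64 -0.02 -0.09 roll 0.91
3 slide 0.64 -0.03 -0.09 roll 0.91
4 slide 0.64 -0.04 -0.09 roll 0.91
5 slide 0.64 -0.05 -0.08 roll 0.91
6 slide 0.64 -0.06 -0.07 roll 0.91
```

```bash
python3 -m jog '[{"jaw":1,"slide":[0.64,0,-0.09],"roll":0.91},{"jaw":1,"slide":[0.64,-0.02,-0.09],"roll":0.91},{"jaw":1,"slide":[0.64,-0.03,-0.09],"roll":0.91},{"jaw":1,"slide":[0.64,-0.04,-0.09],"roll":0.91},{"jaw":1,"slide":[0.64,-0.05,-0.08],"roll":0.91},{"jaw":1,"slide":[0.64,-0.06,-0.07],"roll":0.91},{"jaw":1,"slide":[0,0,0],"roll":0},{"jaw":1,"slide":[0,0,0],"roll":0},{"jaw":1,"slide":[0,0,0],"roll":0},{"jaw":1,"slide":[0,0,0],"roll":0}]'; python3 -c "
from h import *
pose();snap('wrist','pics/w19.png')"
```

```text
time: 28.3
ee_pos: [450.3, -65.9, 159.4]
tool_rot: [2.033, 1.557, -1.7]
wrist_force: [-0.0, 0.1, 0.7]
width: 93.9
t 28.3 tcp [450.3 -65.9 159.4] toolY [-0.558 -0.83   0.012] toolZ [-0.83   0.558 -0.006] toolX [-0.002 -0.014 -1.   ] w 93.9 F [-0.   0.1  0.7] j7 -1.19
```

View pics/w19.png

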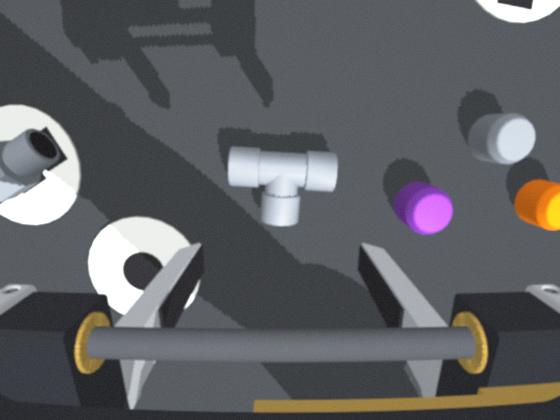

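```bash
python3 - <<'E'
from h import *
ci,ce,l=blob('pics/w19.png',(280,170),125)
ys,xs=np.nonzero(l); print(len(ys),ce,xs.min(),xs.max(),ys.min(),ys.max())
mid=lambda v:(np.percentile(v,1)+np.percentile(v,99))/2
px=[]
for a,b in [(232,252),(310,333)]:
    cols=[(ys[xs==c].min()+ys[xs==c].max())/2 for c in range(a,b)]; px.append(((a+b-1)/2,np.median(cols))); 
rows=[(xs[ys==r].min()+xs[ys==r].max())/2 for r in range(200,216)]; px.append((np.median(rows),207.5)); print(px)
E3=toplane(ci,px,19); print(E3)
u=(E3[1]-E3[0])[:2]; u/=np.linalg.norm(u); n=np.array([-u[1],u[0]])
# origin: branch axis point projected onto run line
O=E3[0][:2]+u*((E3[2]-E3[0])[:2]@u); print('run ang',np.degrees(np.arctan2(u[1],u[0])),'O',O,'branchvec',E3[2][:2]-O)
ends=toplane(ci,[(xs.min(),166),(xs.max()+1,171.5)],19); print('len',np.linalg.norm(ends[0]-ends[1]),'mid',ends.mean(0))
print(tri(ci,ce,*blob('pics/w18.png',(47,133),75)[:2]))
b=blob('pics/w19.png',(503,138),125); 
ys,xs=np.nonzero(b[2]);P=toplane(ci,np.c_[xs,ys],42)[:,:2];print('cap',b[1],len(ys),toplane(ci,[(511,137)],42))
E
```

```text
4960 [280.62580645 178.16733871] 227 337 147 226
[(241.5, np.float64(167.0)), (321.0, np.float64(172.0)), (np.float64(280.5), 207.5)]
[[ 501.97581651  -57.0920003    19.        ]
 [ 455.1610646  -117.91305734   19.        ]
 [ 447.72252536  -65.74292794   19.        ]]
run ang -127.58594271371348 O [477.61000895 -88.74770947] branchvec [-29.88748359  23.00478153]
len 107.13573072830646 mid [478.47189261 -89.00908318  19.        ]
(array([470.3515615 , -82.98775268,  25.73360437]), np.float64(5.063784649067802))
cap [510.82852729 138.90679712] 1942 [[ 390.2734511  -279.38213748   42.        ]]
```

```bash
python3 -m jog '[{"jaw":1,"slide":[1,0.05,0],"roll":0.46},{"jaw":1,"slide":[1,0,0],"roll":0},{"jaw":1,"slide":[1,0,0],"roll":0},{"jaw":1,"slide":[1,0,0],"roll":0},{"jaw":1,"slide":[0.3,0,0],"roll":0},{"jaw":1,"slide":[0,0,0],"roll":0},{"jaw":1,"slide":[0,0,0],"roll":0},{"jaw":1,"slide":[0,0,0],"roll":0},{"jaw":1,"slide":[0,0,0],"roll":0},{"jaw":1,"slide":[0,0,0],"roll":0}]'; python3 -c "
from h import *
plan((451.1,-68.2),-127.6,1,tgtz=15.5);snap('wrist','pics/w20.png')"
```

```text
time: 29.35
ee_pos: [456.2, -68.6, 54.6]
tool_rot: [3.032, 1.552, -0.76]
wrist_force: [0.6, -0.0, 0.2]
width: 94.0
t 29.35 tcp [456.2 -68.6  54.6] toolY [-0.606 -0.796  0.002] toolZ [-0.796  0.605 -0.019] toolX [ 0.014 -0.013 -1.   ] w 94.0 F [ 0.6 -0.   0.2] j7 -1.05
yaw change -0.3 roll total 0.04
1 slide 1.56 0.11 0.17 roll 0.04
```

View pics/w20.png

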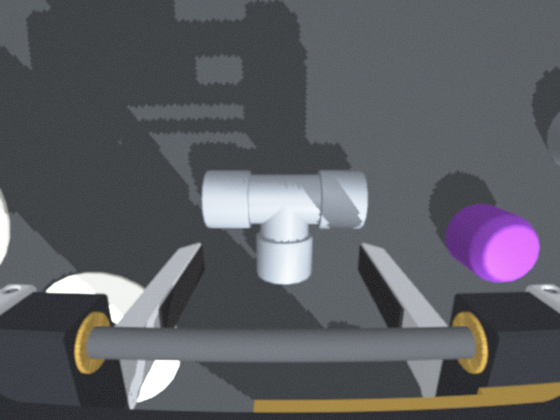

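```bash
python3 -c "
from h import *
ci,im=load('pics/w20.png'); a,b,c=toplane(ci,[(203,198.5),(367,198.5),(285,198.5)],19); print(a,b,c)"; python3 -m jog '[{"jaw":1,"slide":[0.4,0.1,0.17],"roll":0},{"jaw":1,"slide":[0.6,0,0],"roll":0},{"jaw":1,"slide":[0.5,0,0],"roll":0},{"jaw":1,"slide":[0,0,0],"roll":0},{"jaw":1,"slide":[0,0,0],"roll":0},{"jaw":1,"slide":[0,0,0],"roll":0},{"jaw":1,"slide":[0,0,0],"roll":0},{"jaw":1,"slide":[0,0,0],"roll":0},{"jaw":1,"slide":[0,0,0],"roll":0},{"jaw":1,"slide":[0,0,0],"roll":0}]'; python3 -c "
from h import *
plan((451.1,-68.2),-127.6,1,tgtz=15.5);snap('wrist','pics/w21.png')"
```

```text
[511.23771156 -46.71354208  19.        ] [ 446.28994815 -132.00130965   19.        ] [478.76705346 -89.28228958  19.        ]
time: 30.4
ee_pos: [454.1, -68.8, 18.7]
tool_rot: [3.062, 1.546, -0.727]
wrist_force: [0.7, 0.1, 0.0]
width: 94.0
t 30.4 tcp [454.1 -68.8  18.7] toolY [-0.603 -0.798  0.002] toolZ [-0.797  0.603 -0.025] toolX [ 0.019 -0.017 -1.   ] w 94.0 F [0.7 0.1 0. ] j7 -1.06
yaw change -0.5 roll total 0.06
1 slide 0.13 0.05 0.11 roll 0.06
```

View pics/w21.png

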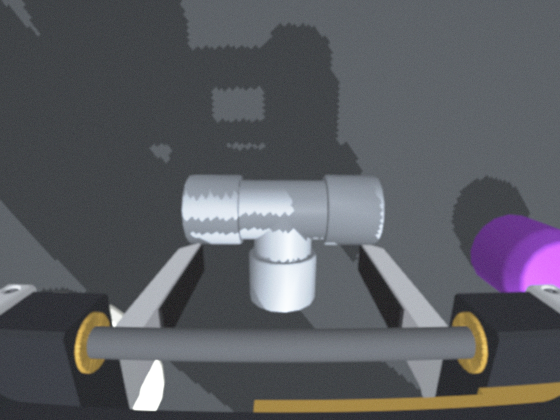

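```bash
python3 -m jog '[{"jaw":1,"slide":[0.1,0.05,0.11],"roll":0},{"jaw":1,"slide":[0,0,0],"roll":0},{"jaw":-1,"slide":[0,0,0],"roll":0},{"jaw":-1,"slide":[0,0,0],"roll":0},{"jaw":-1,"slide":[0,0,0],"roll":0},{"jaw":-1,"slide":[0,0,0],"roll":0},{"jaw":-1,"slide":[0,0,0],"roll":0},{"jaw":-1,"slide":[0,0,0],"roll":0},{"jaw":-1,"slide":[0,0,0],"roll":0},{"jaw":-1,"slide":[0,0,0],"roll":0}]' 45; python3 -m jog '[{"jaw":-1,"slide":[0,0,0],"roll":0},{"jaw":-1,"slide":[0,0,0],"roll":0},{"jaw":-1,"slide":[0,0,0],"roll":0},{"jaw":-1,"slide":[-0.6,0,0],"roll":0},{"jaw":-1,"slide":[-1,0,0],"roll":0},{"jaw":-1,"slide":[-1,0,0],"roll":0},{"jaw":-1,"slide":[-1,0,0],"roll":0},{"jaw":-1,"slide":[0,0,0],"roll":0},{"jaw":-1,"slide":[0,0,0],"roll":0},{"jaw":-1,"slide":[0,0,0],"roll":0}]' 45; python3 -c "
from h import *
p,T=pose();ci,im=snap('wrist','pics/w22.png')"
```

```text
time: 31.45
ee_pos: [450.9, -68.2, 15.9]
tool_rot: [3.064, 1.546, -0.725]
wrist_force: [-0.2, 1.2, 0.3]
width: 37.4
time: 32.45
ee_pos: [447.2, -65.9, 107.1]
tool_rot: [2.953, 1.551, -0.836]
wrist_force: [-0.3, 0.6, -0.8]
width: 36.9
t 32.45 tcp [447.2 -65.9 107.1] toolY [-0.604 -0.797  0.004] toolZ [-0.797  0.603 -0.02 ] toolX [ 0.014 -0.015 -1.   ] w 36.9 F [-0.3  0.6 -0.8] j7 -1.28
```

View pics/w22.png

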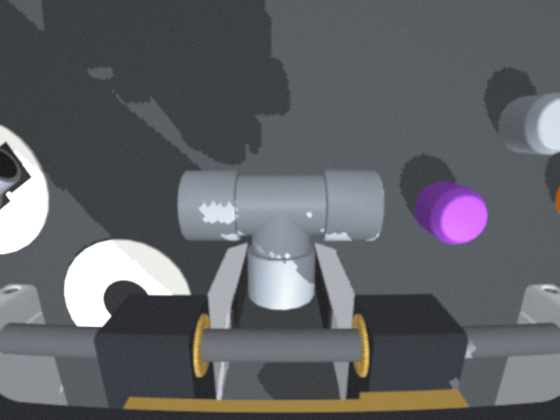

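```bash
python3 - <<'E'
from h import *
p,T=pose(); ci,im=load('pics/w22.png')
for q in [(281.5,205),(180,205),(383,205.5)]: print(np.round(T.T@(toplane(ci,[q],p[2]+3.1)[0]-p),1))
a=np.radians(-129.2); t=np.array([523,-391.7])+35*np.array([np.cos(a),np.sin(a)]); print(t)
plan(t,-39.2,16)
E
```

```text
t 32.5 tcp [447.  -65.8 106.9] toolY [-0.604 -0.797  0.004] toolZ [-0.797  0.603 -0.019] toolX [ 0.013 -0.015 -1.   ] w 36.7 F [-1.1 -0.1 -1.7] j7 -1.28
[ -2.4   0.2 -35.2]
[ -2.6 -53.9 -35.3]
[ -2.2  54.6 -34.9]
[ 500.87897441 -418.8230571 ]
t 32.5 tcp [447.  -65.8 106.9] toolY [-0.604 -0.797  0.004] toolZ [-0.797  0.603 -0.019] toolX [ 0.013 -0.015 -1.   ] w 36.7 F [-1.1 -0.1 -1.7] j7 -1.28
yaw change 87.9 roll total -10.99
1 slide 0.0 0.62 -0.64 roll -1.0
2 slide 0.0 0.71 -0.55 roll -1.0
3 slide 0.0 0.77 -0.44 roll -1.0
4 slide 0.0 0.83 -0.33 roll -1.0
5 slide 0.0 0.87 -0.21 roll -1.0
6 slide 0.0 0.89 -0.09 roll -1.0
7 slide 0.0 0.89 0.03 roll -1.0
8 slide 0.0 0.88 0.16 roll -1.0
9 slide 0.0 0.85 0.28 roll -1.0
10 slide 0.0 0.8 0.39 roll -1.0
11 slide 0.0 0.74 0.5 roll -1.0
12 slide 0.0 0.66 0.6 roll 0.0
13 slide 0.0 0.66 0.6 roll 0.0
14 slide 0.0 0.66 0.6 roll 0.0
15 slide 0.0 0.66 0.6 roll 0.0
16 slide 0.0 0.66 0.6 roll 0.0
```

```bash
python3 -m jog '[{"jaw":-1,"slide":[-0.3,0.62,-0.64],"roll":-1},{"jaw":-1,"slide":[-0.3,0.71,-0.55],"roll":-1},{"jaw":-1,"slide":[0,0.77,-0.44],"roll":-1},{"jaw":-1,"slide":[0,0.83,-0.33],"roll":-1},{"jaw":-1,"slide":[0,0.87,-0.21],"roll":-1},{"jaw":-1,"slide":[0,0.89,-0.09],"roll":-1},{"jaw":-1,"slide":[0,0.89,0.03],"roll":-1},{"jaw":-1,"slide":[0,0.88,0.16],"roll":-1},{"jaw":-1,"slide":[0,0.85,0.28],"roll":-1},{"jaw":-1,"slide":[0,0.8,0.39],"roll":-1}]'; python3 -c "
from h import *
plan((500.9,-418.8),-39.2,7)"
```

```text
time: 33.5
ee_pos: [480.8, -287.0, 113.4]
tool_rot: [-0.295, 1.564, -2.628]
wrist_force: [0.4, 0.4, -1.2]
width: 37.4
t 33.5 tcp [ 480.8 -287.   113.4] toolY [ 0.724 -0.69  -0.002] toolZ [-0.69  -0.724  0.007] toolX [-0.006 -0.004 -1.   ] w 37.4 F [ 0.4  0.4 -1.2] j7 0.03
yaw change 4.5 roll total -0.56
1 slide 0.0 0.6 0.47 roll -0.56
2 slide 0.0 0.56 0.51 roll 0.0
3 slide 0.0 0.56 0.51 roll 0.0
4 slide 0.0 0.56 0.51 roll 0.0
5 slide 0.0 0.56 0.51 roll 0.0
6 slide 0.0 0.56 0.51 roll 0.0
7 slide 0.0 0.56 0.51 roll 0.0
```

```bash
python3 -m jog '[{"jaw":-1,"slide":[0,0.6,0.47],"roll":-0.56},{"jaw":-1,"slide":[0,0.56,0.51],"roll":0},{"jaw":-1,"slide":[0,0.56,0.51],"roll":0},{"jaw":-1,"slide":[0.3,0.56,0.51],"roll":0},{"jaw":-1,"slide":[0.5,0.56,0.51],"roll":0},{"jaw":-1,"slide":[0.5,0.56,0.51],"roll":0},{"jaw":-1,"slide":[0.5,0.5,0.45],"roll":0},{"jaw":-1,"slide":[0,0,0],"roll":0},{"jaw":-1,"slide":[0,0,0],"roll":0},{"jaw":-1,"slide":[0,0,0],"roll":0}]'; python3 -c "
from h import *
plan((500.9,-418.8),-39.2,1,tgtz=35);snap('wrist','pics/w23.png')"
```

```text
time: 34.5
ee_pos: [493.5, -421.0, 54.0]
tool_rot: [-1.565, 1.551, 2.461]
wrist_force: [0.2, 0.3, -0.7]
width: 37.2
t 34.5 tcp [ 493.5 -421.    54. ] toolY [ 0.773 -0.634 -0.02 ] toolZ [-0.634 -0.773  0.   ] toolX [-0.016  0.013 -1.   ] w 37.2 F [ 0.2  0.3 -0.7] j7 0.24
yaw change 0.1 roll total -0.02
1 slide 0.76 0.17 -0.26 roll -0.02
```

View pics/w23.png

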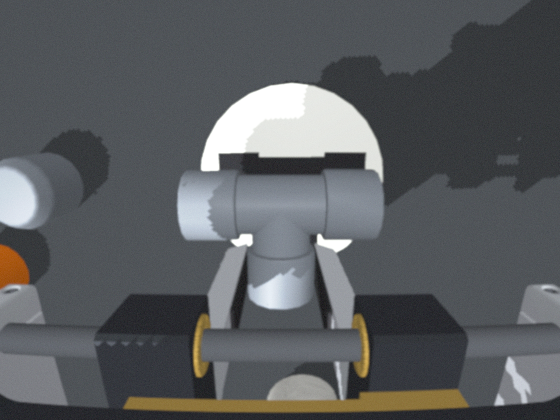

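```bash
python3 - <<'E'
from h import *
p,T=pose(); ci,im=load('pics/w23.png')
A=toplane(ci,[(219.5,153.5),(366.5,152.5)],4)[:,:2]; d=A[1]-A[0]; print(A,np.linalg.norm(d),np.degrees(np.arctan2(d[1],d[0])))
b=np.radians(-129.2); print('centre',A.mean(0)+19*np.array([np.cos(b),np.sin(b)]))
m=(im.min(2)>110).astype(np.uint8)*255
cs,_=cv2.findContours(m[:260],cv2.RETR_EXTERNAL,cv2.CHAIN_APPROX_NONE); pts=np.vstack([c.reshape(-1,2) for c in cs if cv2.contourArea(c)>300])
pts=pts[(pts[:,0]>195)&(pts[:,0]<400)&(pts[:,1]<165)];h=cv2.convexHull(pts).reshape(-1,2);P=toplane(ci,h,4)[:,:2];c=np.array([523.,-391.7])
for i in range(6):
    r=np.hypot(*(P-c).T);k=np.abs(r-63)<(6 if i<2 else 2.5);s=np.linalg.lstsq(np.c_[2*P[k],np.ones(k.sum())],(P[k]**2).sum(1),rcond=None)[0];c=s[:2]
print('disc',c,np.sqrt(s[2]+c@c),k.sum())
for q in [(281.5,205),(179,205.5),(383,204.5)]: print(np.round(toplane(ci,[q],p[2]+3.1)[0],1))
im2=cv2.resize(im[130:260,170:400],None,fx=3,fy=3);cv2.imwrite('pics/z23.png',im2)
E
```

```text
t 34.55 tcp [ 493.7 -420.7   54.2] toolY [ 0.774 -0.633 -0.02 ] toolZ [-0.634 -0.774 -0.   ] toolX [-0.015  0.013 -1.   ] w 37.5 F [ 0.1  0.1 -0.8] j7 0.24
[[ 497.10635644 -347.54088092]
 [ 574.08255167 -409.4371525 ]] 98.77491112457311 -38.80263175671131
centre [ 523.58589731 -393.212962  ]
disc [ 523.0687732  -391.76903708] 62.953781694454534 30
[ 516.1 -392.    57.3]
[ 473.4 -357.7   57.3]
[ 557.8 -425.5   57.3]
```

View pics/z23.png

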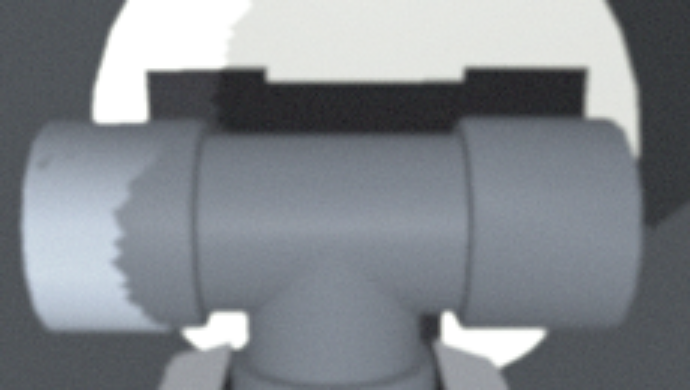

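```bash
python3 -m jog '[{"jaw":-1,"slide":[0,0.23,-0.17],"roll":0},{"jaw":-1,"slide":[0.4,0,0],"roll":0},{"jaw":-1,"slide":[0.4,0,0],"roll":0},{"jaw":-1,"slide":[0.2,0,0],"roll":0},{"jaw":-1,"slide":[0,0,0],"roll":0},{"jaw":-1,"slide":[0,0,0],"roll":0},{"jaw":-1,"slide":[0,0,0],"roll":0},{"jaw":-1,"slide":[0,0,0],"roll":0},{"jaw":-1,"slide":[0,0,0],"roll":0},{"jaw":-1,"slide":[0,0,0],"roll":0}]'; python3 -c "
from h import *
plan((500.9,-419.8),-39.1,1,tgtz=20.5);snap('wrist','pics/w24.png')"
```

```text
time: 35.55
ee_pos: [503.0, -418.3, 28.7]
tool_rot: [-1.67, 1.552, 2.36]
wrist_force: [-0.3, 0.1, -1.4]
width: 36.9
t 35.55 tcp [ 503.  -418.3   28.7] toolY [ 0.776 -0.631 -0.018] toolZ [-0.631 -0.776 -0.002] toolX [-0.013  0.013 -1.   ] w 36.9 F [-0.3  0.1 -1.4] j7 0.24
yaw change 0.0 roll total -0.0
1 slide 0.33 -0.03 0.1 roll -0.0
```

View pics/w24.png

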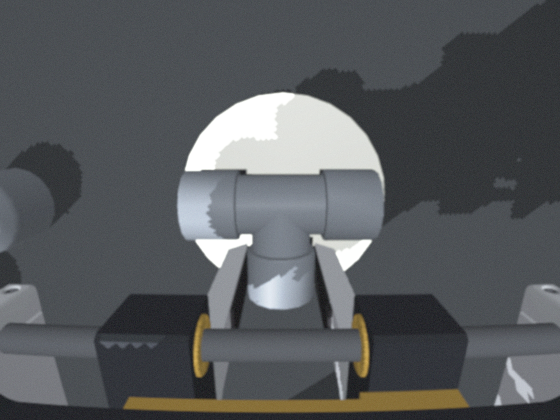

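```bash
python3 -m jog '[{"jaw":-1,"slide":[0,0,0.08],"roll":0},{"jaw":-1,"slide":[0.16,0,0],"roll":0},{"jaw":-1,"slide":[0.12,0,0],"roll":0},{"jaw":-1,"slide":[0,0,0],"roll":0},{"jaw":-1,"slide":[0,0,0],"roll":0},{"jaw":-1,"slide":[0,0,0],"roll":0},{"jaw":-1,"slide":[0,0,0],"roll":0},{"jaw":-1,"slide":[0,0,0],"roll":0},{"jaw":-1,"slide":[0,0,0],"roll":0},{"jaw":-1,"slide":[0,0,0],"roll":0}]'; python3 -c "
from h import *
plan((501.2,-419.5),-39.1,1,tgtz=20);ci,im=snap('wrist','pics/w25.png')
p,T=pose()
for q in [(281.5,205),(179,205.5),(383,204.5)]: print(np.round(toplane(ci,[q],p[2]+3.1)[0],1))"
```

```text
time: 36.6
ee_pos: [501.8, -420.4, 21.7]
tool_rot: [-1.67, 1.554, 2.359]
wrist_force: [0.1, -0.4, -0.8]
width: 37.2
t 36.6 tcp [ 501.8 -420.4   21.7] toolY [ 0.775 -0.631 -0.017] toolZ [-0.631 -0.776 -0.002] toolX [-0.012  0.012 -1.   ] w 37.2 F [ 0.1 -0.4 -0.8] j7 0.25
yaw change 0.0 roll total -0.01
1 slide 0.07 -0.04 -0.01 roll -0.01
t 36.65 tcp [ 501.8 -420.4   21.7] toolY [ 0.775 -0.631 -0.017] toolZ [-0.631 -0.776 -0.002] toolX [-0.012  0.012 -1.   ] w 37.3 F [ 0.5 -0.3  0.1] j7 0.25
[ 524.2 -391.4   24.8]
[ 481.4 -357.2   24.8]
[ 566.2 -424.8   24.8]
```

View pics/w25.png

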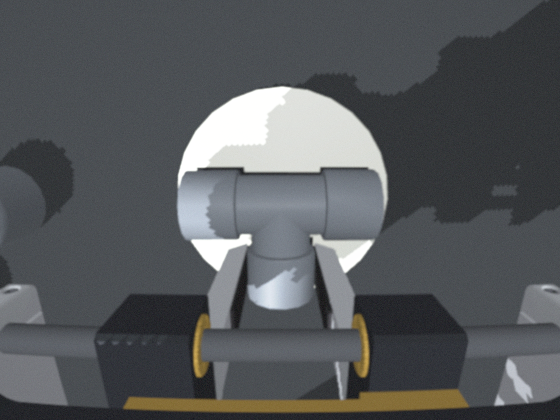

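```bash
python3 -m jog '[{"jaw":-1,"slide":[0.05,-0.04,0],"roll":0},{"jaw":-1,"slide":[0.02,0,0],"roll":0},{"jaw":-1,"slide":[0,0,0],"roll":0},{"jaw":1,"slide":[0,0,0],"roll":0},{"jaw":1,"slide":[0,0,0],"roll":0},{"jaw":1,"slide":[0,0,0],"roll":0},{"jaw":1,"slide":[0,0,0],"roll":0},{"jaw":1,"slide":[0,0,0],"roll":0},{"jaw":1,"slide":[0,0,0],"roll":0},{"jaw":1,"slide":[-1,0,0],"roll":0}]'; python3 -c "
from h import *
plan((395,-290),45,10)"
```

```text
time: 37.65
ee_pos: [499.4, -417.9, 42.1]
tool_rot: [-1.662, 1.547, 2.367]
wrist_force: [0.7, 0.1, 1.0]
width: 89.9
t 37.65 tcp [ 499.4 -417.9   42.1] toolY [ 0.775 -0.631 -0.024] toolZ [-0.631 -0.776 -0.002] toolX [-0.017  0.017 -1.   ] w 89.9 F [0.7 0.1 1. ] j7 0.24
yaw change 84.1 roll total -10.52
1 slide 0.0 -0.65 -0.13 roll -0.96
2 slide 0.0 -0.62 -0.22 roll -0.96
3 slide 0.0 -0.59 -0.3 roll -0.96
4 slide 0.0 -0.54 -0.37 roll -0.96
5 slide 0.0 -0.49 -0.44 roll -0.96
6 slide 0.0 -0.43 -0.51 roll -0.96
7 slide 0.0 -0.35 -0.56 roll -0.96
8 slide 0.0 -0.28 -0.6 roll -0.96
9 slide 0.0 -0.19 -0.63 roll -0.96
10 slide 0.0 -0.11 -0.65 roll -0.96
```

```bash
python3 -m jog '[{"jaw":1,"slide":[-1,0,0],"roll":0},{"jaw":1,"slide":[-1,0,0],"roll":0},{"jaw":1,"slide":[-1,-0.9,-0.15],"roll":0},{"jaw":1,"slide":[-1,-1,-0.2],"roll":0},{"jaw":1,"slide":[-1,-1,-0.2],"roll":0},{"jaw":1,"slide":[0,-1,-0.2],"roll":0},{"jaw":1,"slide":[0,-1,-0.2],"roll":0},{"jaw":1,"slide":[0,-1,-0.2],"roll":0},{"jaw":1,"slide":[0,-0.8,-0.2],"roll":0},{"jaw":1,"slide":[0,0,0],"roll":0}]'; python3 -c "
from h import *
pose();snap('wrist','pics/w26.png')"
```

```text
time: 38.65
ee_pos: [390.0, -285.2, 178.4]
tool_rot: [-1.756, 1.555, 2.272]
wrist_force: [0.0, 0.0, 0.1]
width: 94.0
t 38.65 tcp [ 390.  -285.2  178.4] toolY [ 0.775 -0.632 -0.016] toolZ [-0.632 -0.775 -0.003] toolX [-0.01   0.012 -1.   ] w 94.0 F [0.  0.  0.1] j7 0.15
```

View pics/w26.png

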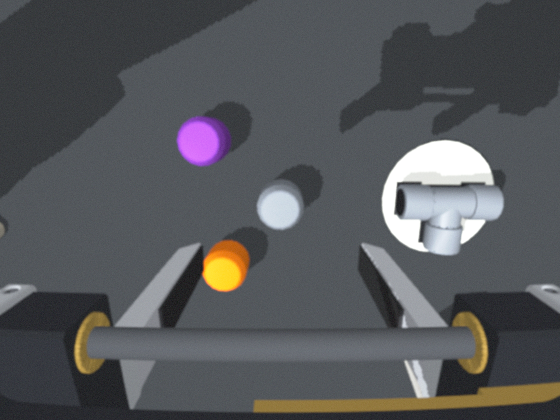

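```bash
python3 - <<'E'
from h import *
ci,ce,l=blob('pics/w26.png',(279,206),125); ys,xs=np.nonzero(l)
c,_=cv2.findContours(l.astype(np.uint8),cv2.RETR_EXTERNAL,cv2.CHAIN_APPROX_NONE); P=c[0].reshape(-1,2)
print(len(ys),ce,xs.min(),xs.max(),ys.min(),ys.max())
Q=toplane(ci,P,33)[:,:2]; print(cv2.minEnclosingCircle(Q.astype(np.float32)),Q.min(0),Q.max(0),toplane(ci,[ce],33))
b=blob('pics/w19.png',(505,138),125); print(tri(ci,ce,b[0],b[1]), b[1])
a,ceA,_=blob('pics/w9.png',(323,144),68) 
t,ct,_=blob('pics/top0.png',(348,243),75); print('top',ct,toplane(t,[ct],35),tri(ci,ce,t,ct))
print('orange,purple tops',toplane(ci,[(227,267),(203,141)],42))
# tee check
p=[(395,200),(502,203)]; E3=toplane(ci,p,23); print('tee ends',E3,E3.mean(0),np.degrees(np.arctan2(*(E3[1]-E3[0])[[1,0]])))
E
```

```text
1600 [278.678125 206.995625] 257 300 185 229
((384.197265625, -283.3788146972656), 23.577451705932617) [ 361.49726956 -306.82131613] [ 407.43455335 -259.94725928] [[ 384.29631724 -282.91811917   33.        ]]
(array([ 384.96478432, -282.94530012,   34.29993316]), np.float64(1.0197404082171264)) [510.82852729 138.90679712]Traceback (most recent call last):
  File "<stdin>", line 8, in <module>
TypeError: cannot unpack non-iterable NoneType object
```

```bash
python3 -m jog '[{"jaw":1,"slide":[1,-0.23,0.08],"roll":0},{"jaw":1,"slide":[1,0,0],"roll":0},{"jaw":1,"slide":[1,0,0],"roll":0},{"jaw":1,"slide":[1,0,0],"roll":0},{"jaw":1,"slide":[0.8,0,0],"roll":0},{"jaw":1,"slide":[0,0,0],"roll":0},{"jaw":1,"slide":[0,0,0],"roll":0},{"jaw":1,"slide":[0,0,0],"roll":0},{"jaw":1,"slide":[0,0,0],"roll":0},{"jaw":1,"slide":[0,0,0],"roll":0}]'; python3 -c "
from h import *
plan((384.2,-283.2),-39.2,1,tgtz=16)
ci,im=load('pics/w26.png')
print('orange,purple tops',toplane(ci,[(227,267),(203,141)],42))
p=[(395,200),(502,203)]; E3=toplane(ci,p,23); print('tee ends',E3,E3.mean(0),np.degrees(np.arctan2(*(E3[1]-E3[0])[[1,0]])))
snap('wrist','pics/w27.png')"
```

```text
time: 39.7
ee_pos: [395.9, -296.1, 57.8]
tool_rot: [1.735, 1.563, -0.522]
wrist_force: [1.2, -0.2, 0.7]
width: 94.0
t 39.7 tcp [ 395.9 -296.1   57.8] toolY [ 0.773 -0.634  0.008] toolZ [-0.634 -0.774 -0.001] toolX [ 0.007 -0.004 -1.   ] w 94.0 F [ 1.2 -0.2  0.7] j7 0.25
yaw change 0.1 roll total -0.02
1 slide 1.67 -0.69 -0.1 roll -0.02
orange,purple tops [[ 303.49645945 -297.2561207    42.        ]
 [ 371.10365536 -187.32052194   42.        ]]
tee ends [[ 481.05963964 -354.66977701   23.        ]
 [ 569.44397668 -429.87406012   23.        ]] [ 525.25180816 -392.27191856   23.        ] -40.393727156866525
```

View pics/w27.png

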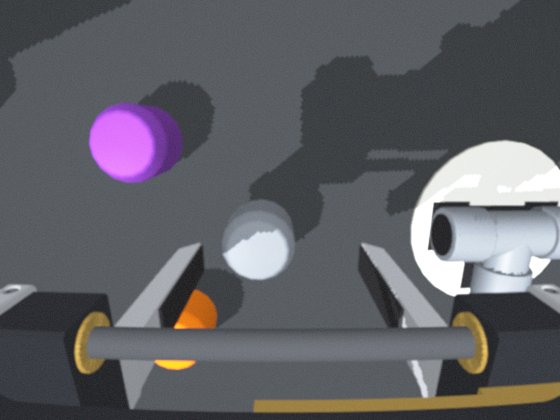

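```bash
python3 -m jog '[{"jaw":1,"slide":[0,-0.69,-0.1],"roll":0},{"jaw":1,"slide":[0.5,0,0],"roll":0},{"jaw":1,"slide":[0.5,0,0],"roll":0},{"jaw":1,"slide":[0.3,0,0],"roll":0},{"jaw":1,"slide":[0.1,0,0],"roll":0},{"jaw":1,"slide":[0,0,0],"roll":0},{"jaw":1,"slide":[0,0,0],"roll":0},{"jaw":1,"slide":[0,0,0],"roll":0},{"jaw":1,"slide":[0,0,0],"roll":0},{"jaw":1,"slide":[0,0,0],"roll":0}]'; python3 -c "
from h import *
plan((384.2,-283.2),-39.2,1,tgtz=16)
snap('wrist','pics/w28.png')"
```

```text
time: 40.75
ee_pos: [387.6, -284.9, 25.9]
tool_rot: [1.696, 1.553, -0.56]
wrist_force: [0.1, 1.2, -0.8]
width: 94.0
t 40.75 tcp [ 387.6 -284.9   25.9] toolY [ 0.774 -0.633  0.018] toolZ [-0.633 -0.774 -0.002] toolX [ 0.015 -0.009 -1.   ] w 94.0 F [ 0.1  1.2 -0.8] j7 0.28
yaw change 0.1 roll total -0.01
1 slide 0.4 -0.15 0.03 roll -0.01
```

View pics/w28.png

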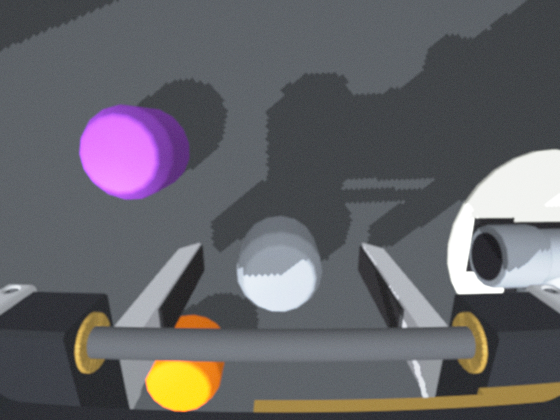

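```bash
python3 -m jog '[{"jaw":1,"slide":[0.15,-0.15,0.03],"roll":0},{"jaw":1,"slide":[0.15,0,0],"roll":0},{"jaw":1,"slide":[0.04,0,0],"roll":0},{"jaw":-1,"slide":[0,0,0],"roll":0},{"jaw":-1,"slide":[0,0,0],"roll":0},{"jaw":-1,"slide":[0,0,0],"roll":0},{"jaw":-1,"slide":[0,0,0],"roll":0},{"jaw":-1,"slide":[0,0,0],"roll":0},{"jaw":-1,"slide":[0,0,0],"roll":0},{"jaw":-1,"slide":[0,0,0],"roll":0}]' 25; python3 -c "
from h import *
pose()
snap('wrist','pics/w29.png')"
```

```text
time: 41.8
ee_pos: [384.2, -283.2, 16.7]
tool_rot: [1.689, 1.553, -0.567]
wrist_force: [0.4, -0.2, -1.2]
width: 47.4
t 41.8 tcp [ 384.2 -283.2   16.7] toolY [ 0.774 -0.633  0.018] toolZ [-0.633 -0.774 -0.002] toolX [ 0.015 -0.01  -1.   ] w 47.4 F [ 0.4 -0.2 -1.2] j7 0.31
```

View pics/w29.png

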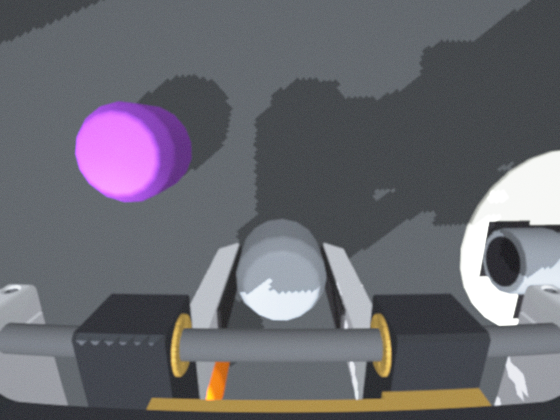

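```bash
python3 -m jog '[{"jaw":-1,"slide":[-1,0,0],"roll":0},{"jaw":-1,"slide":[-1,0,0],"roll":0},{"jaw":-1,"slide":[-1,0,0],"roll":0},{"jaw":-1,"slide":[-0.8,-0.4,-0.8],"roll":0},{"jaw":-1,"slide":[0,-0.51,-1],"roll":0},{"jaw":-1,"slide":[0,-0.51,-1],"roll":0},{"jaw":-1,"slide":[0,-0.51,-1],"roll":0},{"jaw":-1,"slide":[0,-0.51,-1],"roll":0},{"jaw":-1,"slide":[0,-0.51,-1],"roll":0},{"jaw":-1,"slide":[0,-0.51,-1],"roll":0}]'; python3 -c "
from h import *
pose()
plan((469,104.5),-39,8)"
```

```text
time: 42.85
ee_pos: [424.0, -93.8, 114.3]
tool_rot: [1.677, 1.551, -0.59]
wrist_force: [-0.1, 0.1, -1.1]
width: 47.5
t 42.85 tcp [424.  -93.8 114.3] toolY [ 0.767 -0.641  0.02 ] toolZ [-0.641 -0.767 -0.002] toolX [ 0.016 -0.011 -1.   ] w 47.5 F [-0.1  0.1 -1.1] j7 -0.12
t 42.85 tcp [424.  -93.8 114.3] toolY [ 0.767 -0.641  0.02 ] toolZ [-0.641 -0.767 -0.002] toolX [ 0.016 -0.011 -1.   ] w 47.5 F [-0.1  0.1 -1.1] j7 -0.12
yaw change 0.9 roll total -0.11
1 slide 0.0 -0.46 -0.91 roll -0.11
2 slide 0.0 -0.45 -0.91 roll 0.0
3 slide 0.0 -0.45 -0.91 roll 0.0
4 slide 0.0 -0.45 -0.91 roll 0.0
5 slide 0.0 -0.45 -0.91 roll 0.0
6 slide 0.0 -0.45 -0.91 roll 0.0
7 slide 0.0 -0.45 -0.91 roll 0.0
8 slide 0.0 -0.45 -0.91 roll 0.0
```

```bash
python3 -m jog '[{"jaw":-1,"slide":[0,-0.46,-0.91],"roll":0},{"jaw":-1,"slide":[0,-0.45,-0.91],"roll":0},{"jaw":-1,"slide":[0,-0.45,-0.91],"roll":0},{"jaw":-1,"slide":[0,-0.45,-0.91],"roll":0},{"jaw":-1,"slide":[0,-0.45,-0.91],"roll":0},{"jaw":-1,"slide":[0,-0.45,-0.91],"roll":0},{"jaw":-1,"slide":[0,-0.45,-0.91],"roll":0},{"jaw":-1,"slide":[0.4,-0.38,-0.7],"roll":0},{"jaw":-1,"slide":[0.6,0,0],"roll":0},{"jaw":-1,"slide":[0.6,0,0],"roll":0}]'; python3 -c "
from h import *
plan((469,104.5),-39,1,tgtz=21);snap('wrist','pics/w30.png')"
```

```text
time: 43.85
ee_pos: [471.0, 113.7, 72.7]
tool_rot: [1.896, 1.551, -0.36]
wrist_force: [-0.6, -0.2, -0.7]
width: 47.5
t 43.85 tcp [471.  113.7  72.7] toolY [ 0.774 -0.633  0.019] toolZ [-0.633 -0.774 -0.006] toolX [ 0.019 -0.007 -1.   ] w 47.5 F [-0.6 -0.2 -0.7] j7 -0.48
yaw change 0.3 roll total -0.04
1 slide 2.07 0.17 0.34 roll -0.04
```

View pics/w30.png

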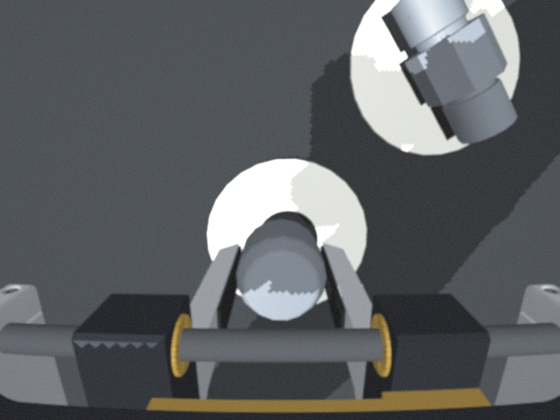

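```bash
python3 -m jog '[{"jaw":-1,"slide":[0,0.17,0.34],"roll":0},{"jaw":-1,"slide":[0.6,0,0],"roll":0},{"jaw":-1,"slide":[0.6,0,0],"roll":0},{"jaw":-1,"slide":[0.4,0,0],"roll":0},{"jaw":-1,"slide":[0,0,0],"roll":0},{"jaw":-1,"slide":[0,0,0],"roll":0},{"jaw":-1,"slide":[0,0,0],"roll":0},{"jaw":-1,"slide":[0,0,0],"roll":0},{"jaw":-1,"slide":[0,0,0],"roll":0},{"jaw":-1,"slide":[0,0,0],"roll":0}]'; python3 -c "
from h import *
plan((469,104.6),-39,1,tgtz=21);snap('wrist','pics/w31.png')"
```

```text
time: 44.9
ee_pos: [469.2, 99.4, 33.7]
tool_rot: [1.844, 1.55, -0.416]
wrist_force: [-0.2, 0.6, -1.5]
width: 47.6
t 44.9 tcp [469.2  99.4  33.7] toolY [ 0.771 -0.636  0.02 ] toolZ [-0.636 -0.772 -0.006] toolX [ 0.019 -0.008 -1.   ] w 47.6 F [-0.2  0.6 -1.5] j7 -0.41
yaw change 0.5 roll total -0.06
1 slide 0.51 -0.14 -0.16 roll -0.06
```

View pics/w31.png

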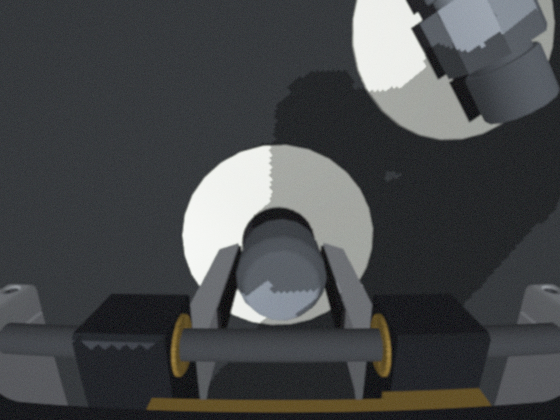

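```bash
python3 -m jog '[{"jaw":-1,"slide":[0,-0.14,-0.17],"roll":0},{"jaw":-1,"slide":[0.2,0,0],"roll":0},{"jaw":-1,"slide":[0.18,0,0],"roll":0},{"jaw":-1,"slide":[0,0,0],"roll":0},{"jaw":-1,"slide":[0,0,0],"roll":0},{"jaw":-1,"slide":[0,0,0],"roll":0},{"jaw":-1,"slide":[0,0,0],"roll":0},{"jaw":-1,"slide":[0,0,0],"roll":0},{"jaw":-1,"slide":[0,0,0],"roll":0},{"jaw":-1,"slide":[0,0,0],"roll":0}]'; python3 - <<'E'
from h import *
p,T=pose()
plan((469,104.6),-39,1,tgtz=21);ci,im=snap('wrist','pics/w32.png')
m=(im.min(2)>100).astype(np.uint8)*255
cs,_=cv2.findContours(m,cv2.RETR_EXTERNAL,cv2.CHAIN_APPROX_NONE); pts=np.vstack([c.reshape(-1,2) for c in cs if cv2.contourArea(c)>300])
pts=pts[(pts[:,0]>150)&(pts[:,0]<400)&(pts[:,1]<240)&(pts[:,1]>110)]; P=toplane(ci,pts,4)[:,:2]; c=np.array([469.,104.6])
for i in range(6):
    r=np.hypot(*(P-c).T);k=np.abs(r-63)<(6 if i<2 else 2.5);s=np.linalg.lstsq(np.c_[2*P[k],np.ones(k.sum())],(P[k]**2).sum(1),rcond=None)[0];c=s[:2]
print('disc',c,np.sqrt(s[2]+c@c),k.sum())
E
```

```text
time: 45.95
ee_pos: [469.3, 105.5, 23.1]
tool_rot: [1.84, 1.55, -0.42]
wrist_force: [0.4, -0.1, -1.1]
width: 47.0
t 45.95 tcp [469.3 105.5  23.1] toolY [ 0.772 -0.636  0.02 ] toolZ [-0.636 -0.772 -0.005] toolX [ 0.019 -0.008 -1.   ] w 47.0 F [ 0.4 -0.1 -1.1] j7 -0.41
t 45.95 tcp [469.3 105.5  23.1] toolY [ 0.772 -0.636  0.02 ] toolZ [-0.636 -0.772 -0.005] toolX [ 0.019 -0.008 -1.   ] w 47.0 F [ 0.4 -0.1 -1.1] j7 -0.41
yaw change 0.5 roll total -0.06
1 slide 0.08 0.01 0.04 roll -0.06
disc [469.36230254 104.46848517] 62.25112264353608 258
```

View pics/w32.png

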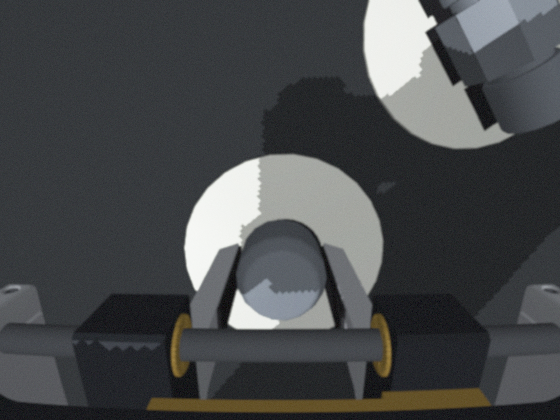

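```bash
python3 -m jog '[{"jaw":-1,"slide":[0.05,0.03,0.03],"roll":0},{"jaw":-1,"slide":[0.03,0,0],"roll":0},{"jaw":-1,"slide":[0,0,0],"roll":0},{"jaw":1,"slide":[0,0,0],"roll":0},{"jaw":1,"slide":[0,0,0],"roll":0},{"jaw":1,"slide":[0,0,0],"roll":0},{"jaw":1,"slide":[0,0,0],"roll":0},{"jaw":1,"slide":[0,0,0],"roll":0},{"jaw":1,"slide":[0,0,0],"roll":0},{"jaw":1,"slide":[0,0,0],"roll":0}]';python3 -c "
from h import *
pose()"; python3 -m jog '[{"jaw":1,"slide":[-1,0,0],"roll":0},{"jaw":1,"slide":[-1,0,0],"roll":0},{"jaw":1,"slide":[-1,0,0],"roll":0},{"jaw":1,"slide":[-1,0,0.5],"roll":0},{"jaw":1,"slide":[-1,0,1],"roll":0},{"jaw":1,"slide":[-1,0,1],"roll":0},{"jaw":1,"slide":[-1,0,0.5],"roll":0},{"jaw":1,"slide":[-0.5,0,0],"roll":0},{"jaw":1,"slide":[0,0,0],"roll":0},{"jaw":1,"slide":[0,0,0],"roll":0}]';python3 -c "
from h import *
pose();snap('wrist','pics/w33.png');snap('side','pics/side33.png');snap('top','pics/top33.png')"
```

```text
time: 47.0
ee_pos: [469.8, 104.4, 21.2]
tool_rot: [1.862, 1.55, -0.398]
wrist_force: [0.2, 0.2, -0.0]
width: 93.9
t 47.0 tcp [469.8 104.4  21.2] toolY [ 0.772 -0.636  0.02 ] toolZ [-0.636 -0.772 -0.006] toolX [ 0.02  -0.008 -1.   ] w 93.9 F [ 0.2  0.2 -0. ] j7 -0.4
time: 48.0
ee_pos: [415.5, 46.0, 214.4]
tool_rot: [1.906, 1.552, -0.353]
wrist_force: [1.1, 0.1, 0.3]
width: 93.8
t 48.0 tcp [415.5  46.  214.4] toolY [ 0.772 -0.636  0.018] toolZ [-0.636 -0.772 -0.006] toolX [ 0.017 -0.006 -1.   ] w 93.8 F [1.1 0.1 0.3] j7 -0.54
```

View pics/w33.png

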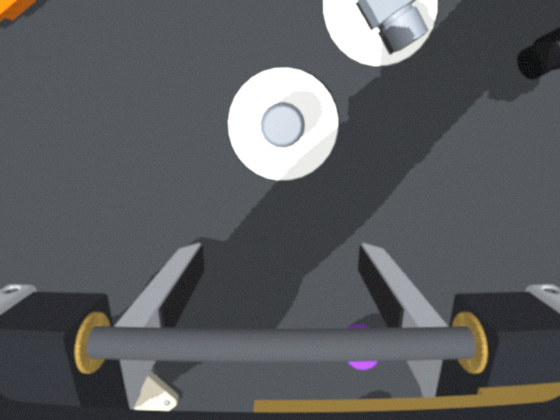

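View pics/side33.png

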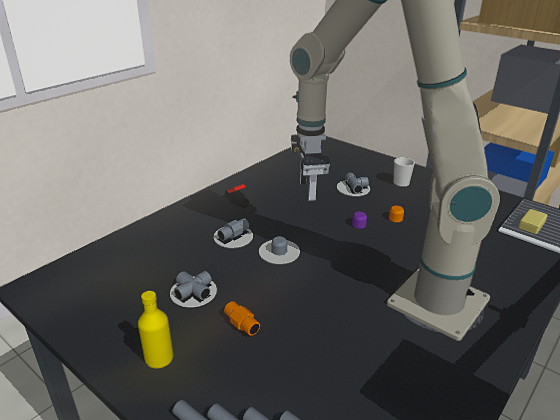

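View pics/top33.png

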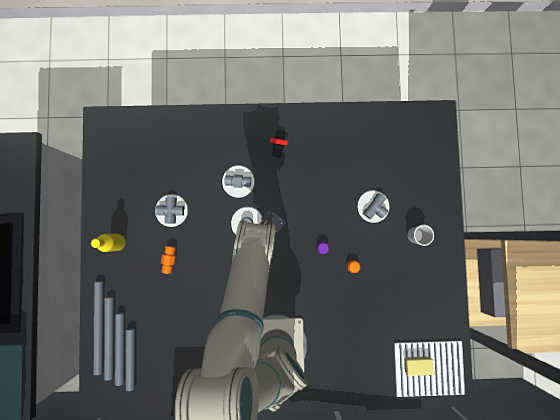

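```bash
python3 -m jog '[{"jaw":1,"slide":[0,0.75,-0.9],"roll":0},{"jaw":1,"slide":[0,0.75,-0.9],"roll":0},{"jaw":1,"slide":[0,0.75,-0.9],"roll":0},{"jaw":1,"slide":[0,0.75,-0.9],"roll":0},{"jaw":1,"slide":[0,0.75,-0.9],"roll":0},{"jaw":1,"slide":[0,0.65,-0.75],"roll":0},{"jaw":1,"slide":[0,0,0],"roll":0},{"jaw":1,"slide":[0,0,0],"roll":0},{"jaw":1,"slide":[0,0,0],"roll":0},{"jaw":1,"slide":[0,0,0],"roll":0}]';python3 -c "
from h import *
pose();ci,im=snap('wrist','pics/w34.png');print(ci['xyz'])"
```

```text
time: 49.15
ee_pos: [581.8, 79.6, 203.2]
tool_rot: [0.14, 1.558, -2.117]
wrist_force: [0.4, 0.3, 0.2]
width: 93.9
t 49.15 tcp [581.8  79.6 203.2] toolY [ 0.774 -0.634  0.002] toolZ [-0.634 -0.774  0.012] toolX [-0.006 -0.011 -1.   ] w 93.9 F [0.4 0.3 0.2] j7 -0.52
[630.95457806 142.04633785 369.2423656 ]
```

View pics/w34.png

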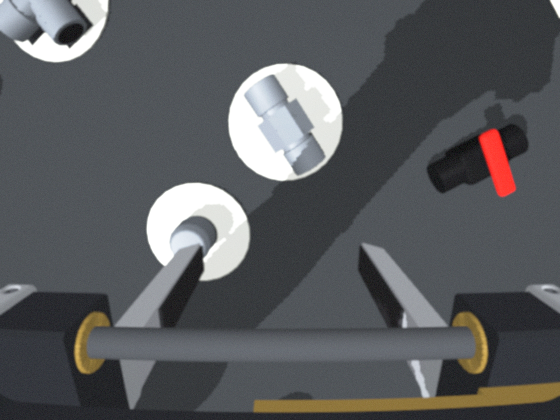

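```bash
cat >> h.py <<'E'
def chk(f,seed,ax,zo,lo=110,bgr=25):
    ci,im=load(f)
    m=(im.max(2)>75).astype(np.uint8)*255
    g=cv2.connectedComponents(m)[1]; b=(g==g[seed[1],seed[0]]).astype(np.uint8)
    c=max(cv2.findContours(b,cv2.RETR_EXTERNAL,cv2.CHAIN_APPROX_NONE)[0],key=cv2.contourArea)
    h=cv2.convexHull(c); P=toplane(ci,h.reshape(-1,2),4)[:,:2]
    s=np.linalg.lstsq(np.c_[2*P,np.ones(len(P))],(P**2).sum(1),rcond=None)[0]; r=np.sqrt(s[2]+s[:2]@s[:2])
    print('disc',np.round(s[:2],1),round(r,1),round(np.abs(np.hypot(*(P-s[:2]).T)-r).max(),1))
    # object: bluish grey inside disc
    d=np.zeros(im.shape[:2],np.uint8); cv2.fillConvexPoly(d,h,255); d=cv2.erode(d,np.ones((5,5)))
    o=((d>0)&(im[...,0].astype(int)-im[...,2]>9)&(im.max(2)>60)).astype(np.uint8)
    o=cv2.morphologyEx(cv2.morphologyEx(o,cv2.MORPH_OPEN,np.ones((3,3))),cv2.MORPH_CLOSE,np.ones((5,5)))
    n,l,st,ce=cv2.connectedComponentsWithStats(o); k=1+np.argmax(st[1:,4]); ys,xs=np.nonzero(l==k)
    Q=toplane(ci,np.c_[xs,ys],zo)[:,:2]; rc=cv2.minAreaRect(Q.astype(np.float32))
    print('obj n',len(ys),'mean',np.round(Q.mean(0),1),'rect',np.round(rc[0],1),np.round(rc[1],1),'a2',round(ang(Q,Q.mean(0),2),1),'a4',round(ang(Q,Q.mean(0),4),1))
    v=im.copy(); v[l==k]=(0,0,255); cv2.imwrite(f.replace('.png','_o.png'),v[:260]); return s[:2],Q
E
python3 -c "
from h import *
chk('pics/w34.png',(250,150),0,28)
chk('pics/w33.png',(250,150),0,37)"
```

```text
disc [587.6 -13.8] 385.6 115.2
obj n 3815 mean [632.  136.6] rect [631.9 135.2] [103.3  47.6] a2 84.9 a4 -5.1
disc [431.4 -51.9] 395.4 117.2
obj n 4567 mean [ 306.7 -124.3] rect [ 288.4 -117.8] [ 49.8 501.9] a2 -40.6 a4 -40.5
```

View pics/w34_o.png

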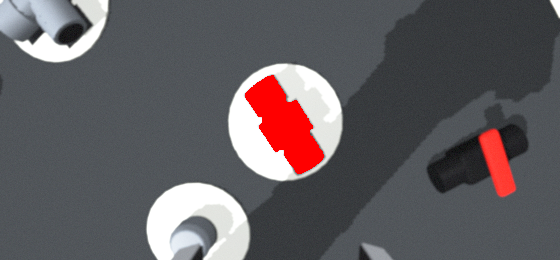

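```bash
sed -i 's/im.max(2)>75/im.max(2)>th/; s/def chk(f,seed,ax,zo,lo=110,bgr=25)/def chk(f,seed,ax,zo,th=130)/' h.py; python3 -c "
from h import *
chk('pics/w34.png',(250,150),0,28)
chk('pics/w33.png',(250,150),0,37)"
python3 -m jog '[{"jaw":1,"slide":[-0.5,0.7,1],"roll":0},{"jaw":1,"slide":[0,0.7,1],"roll":0},{"jaw":1,"slide":[0,0.7,1],"roll":0},{"jaw":1,"slide":[0,0.7,1],"roll":0},{"jaw":1,"slide":[0,0.7,1],"roll":0},{"jaw":1,"slide":[0,0.7,1],"roll":0},{"jaw":1,"slide":[0,0.7,1],"roll":0},{"jaw":1,"slide":[0,0.7,1],"roll":0},{"jaw":1,"slide":[0,0.7,1],"roll":0},{"jaw":1,"slide":[0,0.7,1],"roll":0}]';python3 -c "
from h import *
plan((473,-450),-39,8)"
```

```text
disc [633.1 136.8] 63.5 0.5
obj n 3815 mean [632.  136.6] rect [631.9 135.2] [103.3  47.6] a2 84.9 a4 -5.1
disc [468.9 104.2] 63.7 0.6
obj n 1489 mean [468.1 105.4] rect [468.  105.3] [43.7 44. ] a2 26.7 a4 -40.1
time: 50.2
ee_pos: [554.6, -226.9, 221.3]
tool_rot: [-0.319, 1.565, -2.565]
wrist_force: [0.3, -0.2, -0.3]
width: 94.0
t 50.2 tcp [ 554.6 -226.9  221.3] toolY [ 0.781 -0.625 -0.002] toolZ [-0.625 -0.781  0.006] toolX [-0.005 -0.003 -1.   ] w 94.0 F [ 0.3 -0.2 -0.3] j7 -0.01
yaw change -0.3 roll total 0.04
1 slide 0.0 0.38 1.13 roll 0.04
2 slide 0.0 0.38 1.12 roll 0.0
3 slide 0.0 0.38 1.12 roll 0.0
4 slide 0.0 0.38 1.12 roll 0.0
5 slide 0.0 0.38 1.12 roll 0.0
6 slide 0.0 0.38 1.12 roll 0.0
7 slide 0.0 0.38 1.12 roll 0.0
8 slide 0.0 0.38 1.12 roll 0.0
```

```bash
python3 -m jog '[{"jaw":1,"slide":[0,0.35,1],"roll":0},{"jaw":1,"slide":[0,0.35,1],"roll":0},{"jaw":1,"slide":[0,0.35,1],"roll":0},{"jaw":1,"slide":[0,0.35,1],"roll":0},{"jaw":1,"slide":[0,0.35,1],"roll":0},{"jaw":1,"slide":[0,0.35,1],"roll":0},{"jaw":1,"slide":[0,0.35,1],"roll":0},{"jaw":1,"slide":[0,0.35,1],"roll":0},{"jaw":1,"slide":[0,0.35,0.6],"roll":0},{"jaw":1,"slide":[0,0,0],"roll":0}]';python3 -c "
from h import *
pose();ci,im=snap('wrist','pics/w35.png');print(ci['xyz'],proj(ci,[[523,-392,4]]))"
```

```text
time: 51.2
ee_pos: [470.4, -454.8, 226.3]
tool_rot: [0.092, 1.565, -2.162]
wrist_force: [-0.6, -0.1, 0.5]
width: 94.1
t 51.2 tcp [ 470.4 -454.8  226.3] toolY [ 0.775 -0.632  0.001] toolZ [-0.632 -0.775  0.005] toolX [-0.003 -0.005 -1.   ] w 94.1 F [-0.6 -0.1  0.5] j7 0.34
[ 518.81033773 -393.18944823  392.84868138] [[282.93066446 120.48742659]]
```

View pics/w35.png

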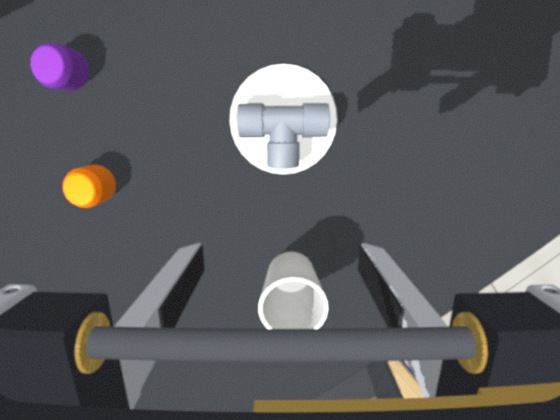

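```bash
python3 -c "
from h import *
chk('pics/w35.png',(250,150),0,23)"; for i in 1 ; do python3 -m jog '[{"jaw":1,"slide":[-0.5,-0.8,-1],"roll":0},{"jaw":1,"slide":[-0.5,-0.8,-1],"roll":0},{"jaw":1,"slide":[0,-0.8,-1],"roll":0},{"jaw":1,"slide":[0,-0.8,-1],"roll":0},{"jaw":1,"slide":[0,-0.8,-1],"roll":0},{"jaw":1,"slide":[0,-0.8,-1],"roll":0},{"jaw":1,"slide":[0,-0.8,-1],"roll":0},{"jaw":1,"slide":[0,-0.8,-1],"roll":0},{"jaw":1,"slide":[0,-0.8,-1],"roll":0},{"jaw":1,"slide":[0,-0.8,-1],"roll":0}]'; done; python3 -m jog '[{"jaw":1,"slide":[0,-0.8,-1],"roll":0},{"jaw":1,"slide":[0,-0.8,-1],"roll":0},{"jaw":1,"slide":[0,-0.8,-1],"roll":0},{"jaw":1,"slide":[0,-0.8,-1],"roll":0},{"jaw":1,"slide":[0,-0.8,-1],"roll":0},{"jaw":1,"slide":[0,-0.8,-1],"roll":0},{"jaw":1,"slide":[0,-0.8,-1],"roll":0},{"jaw":1,"slide":[0,-0.8,-1],"roll":0},{"jaw":1,"slide":[0,-0.8,-1],"roll":0},{"jaw":1,"slide":[0,-0.8,-1],"roll":0}]'; python3 -c "
from h import *
plan((475,338),-39,8)"
```

```text
disc [ 522.8 -392. ] 63.7 0.5
obj n 3759 mean [ 517.4 -398.5] rect [ 512.1 -405.4] [ 69.9 103.1] a2 -38.2 a4 -39.0
time: 52.25
ee_pos: [470.3, -106.5, 252.3]
tool_rot: [-2.305, 1.562, 1.736]
wrist_force: [-0.0, 0.0, -0.1]
width: 94.3
time: 53.25
ee_pos: [451.0, 243.4, 259.1]
tool_rot: [-2.214, 1.548, 1.852]
wrist_force: [0.4, -0.5, -0.6]
width: 94.2
t 53.25 tcp [451.  243.4 259.1] toolY [ 0.798 -0.602 -0.018] toolZ [-0.602 -0.798 -0.013] toolX [-0.006  0.022 -1.   ] w 94.2 F [ 0.4 -0.5 -0.6] j7 -0.91
yaw change -2.0 roll total 0.25
1 slide 0.0 -0.19 -0.45 roll 0.25
2 slide 0.0 -0.2 -0.44 roll 0.0
3 slide 0.0 -0.2 -0.44 roll 0.0
4 slide 0.0 -0.2 -0.44 roll 0.0
5 slide 0.0 -0.2 -0.44 roll 0.0
6 slide 0.0 -0.2 -0.44 roll 0.0
7 slide 0.0 -0.2 -0.44 roll 0.0
8 slide 0.0 -0.2 -0.44 roll 0.0
```

```bash
python3 -m jog '[{"jaw":1,"slide":[0,-0.3,-0.8],"roll":0},{"jaw":1,"slide":[0,-0.3,-0.8],"roll":0},{"jaw":1,"slide":[0,-0.3,-0.8],"roll":0},{"jaw":1,"slide":[0,-0.3,-0.5],"roll":0},{"jaw":1,"slide":[0,0,0],"roll":0},{"jaw":1,"slide":[0,0,0],"roll":0},{"jaw":1,"slide":[0,0,0],"roll":0},{"jaw":1,"slide":[0,0,0],"roll":0},{"jaw":1,"slide":[0,0,0],"roll":0},{"jaw":1,"slide":[0,0,0],"roll":0}]'; python3 -c "
from h import *
pose();ci,im=snap('wrist','pics/w36.png');snap('top','pics/top36.png');q=proj(ci,[[525,398,4]])[0];print(ci['xyz'],q)
s=proj(ci,[[525+40,398+40,4]])[0].astype(int)
chk('pics/w36.png',tuple(s),0,23)"
```

```text
time: 54.25
ee_pos: [458.2, 330.1, 261.3]
tool_rot: [-1.995, 1.542, 2.089]
wrist_force: [0.5, 0.4, 0.4]
width: 93.9
t 54.25 tcp [458.2 330.1 261.3] toolY [ 0.808 -0.588 -0.027] toolZ [-0.589 -0.808 -0.012] toolX [-0.015  0.025 -1.   ] w 93.9 F [0.5 0.4 0.4] j7 -1.01
[505.18887196 389.22363891 429.12080213] [298.36218021 114.52780191]
disc [524.7 398.3] 63.8 0.7
obj n 4017 mean [525.7 399. ] rect [525.  397.7] [91.5 92.4] a2 -3.9 a4 -2.3
```

View pics/w36.png

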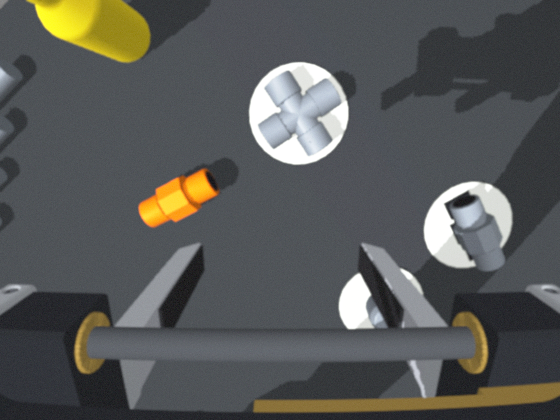

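View pics/top36.png

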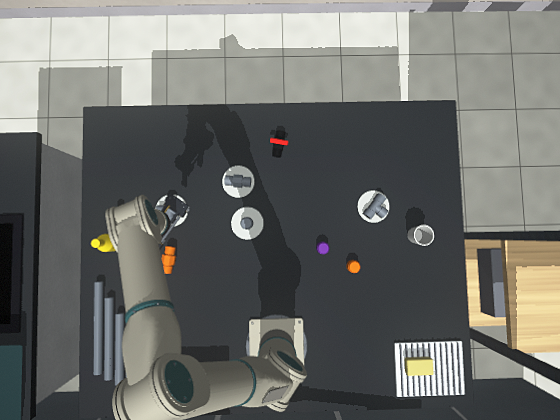

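All four pieces are on their silhouettes within about 1.5 mm, and the bystanders have not moved, so I'm handing in.

```bash
python3 -c "
from cell import bot
print(bot.finish_job())"
```

```text
the job is handed in; nothing more can be done
None
```

All four fittings are on their own pads, turned to match their silhouettes, and I handed the job in at about 54 s with the gripper open and well clear of everything.

My last checks used wrist-camera views from almost straight above each pad:

| Fitting | Position against its pad or print | Angle against the print |
|---|---|---|
| Union | about 1 mm off the disc centre | 84.9° against 84.8° |
| Cross | about 1.2 mm off the disc centre | −2.3° against about −2.1° |
| Tee | outline centre within 0.5 mm of the print's | −39.0° against −39.2° |
| Cap | about 1.4 mm off the disc centre, mouth down | round, no angle needed |

In the last top view the bottle, cup and ball valve look where they were at the start.

Two readings disagreed with the rest:
- **Pad heights:** two-view measurements put the pad tops at about 0 to 2 mm instead of the stated 4 mm. That is roughly the camera calibration error, so I used 4 mm.
- **Tee, earlier side view:** a slanted view suggested the tee was about 2 mm and 1.3° off. The later overhead view did not bear that out.

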